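# Pin the jar clamp shut

### The job

Lock the bench clamp on the amber jar: draw the straight steel pin with the ribbed round handle out of the wooden block, put it through the eye at the end of the clamp's swing arm, bring the arm in against its sprung pad and feel for the hole in the keeper underneath, then push the pin fully home through both and let go. The keeper sits somewhere along its slot, so find its hole by touch: press gently, never more than about 20 N on the pin. Leave the jar standing in its vee and the other things where they are.

Things in the scene. Friction and masses are not known exactly. Their poses are not given: they have to be found in the camera images.
- clamp: bench clamp screwed to the table, aluminium base plate 202x156x12 mm. Origin on the table midway between the arm's pivot at (-75, 0) mm and the middle of the keeper's slot at (75, 0) mm; z up, y points from there to the jar and its vee (jar axis at (0, 62) mm, vee walls 60 mm above the table)
- slot_mid (a point): point fixed on the clamp: middle of the keeper's slot, at the height of the keeper's top face (40 mm above the table). The keeper, a steel block 32 mm (clamp x) by 46 mm (clamp y), has one vertical, sharp-edged 11.5 mm hole through its middle, 28 mm deep. It is bolted tight in the slot with its hole anywhere from -8 to +8 mm along clamp y from this point: not measured
- swing_arm (a joint): angle of the steel swing arm about its vertical pivot (rad): 0 = along the clamp's +x, eye over the middle of the slot; grows as it opens toward clamp -y; -0.085 to 1.0. Moves easily. A sprung pad halfway along meets the jar at about 0.1 rad and pushes back ever harder, 1.5-2.5 N at the eye when shut; let go, the arm springs back to about 0.1 rad
- eye (a point): centre of the mouth of the arm's eye, at the top: a round steel boss of 36 mm diameter with a vertical through hole of 11.5 mm; its top is 63 mm and its underside 43 mm above the table, 3 mm over the keeper. Its axis is 150 mm from the arm's pivot axis
- pin: loose steel pin, 70 g, 82 mm long, upright in one of the block's holes. Origin at its blunt nose (lower end), z up along it: nose 8 mm across widening to the 10 mm shank over 4 mm, shank to z = 46 mm, collar of 22 mm diameter (46 to 50 mm), ribbed round handle of 18 mm diameter (52 to 80 mm) to grasp. Fully home in the clamp the collar rests on the eye, nose 17 mm above the table
- pin_shoulder (a point): point on the pin's axis at the underside of its collar, 46 mm from the nose
- block: beech block fixed to the table, 46 mm along x, 150 mm along y, 54 mm high; origin at the centre of its underside. Two vertical 12 mm holes, 44 mm deep, at (0, +50) and (0, -50) mm: the pin stands in one, the awl in the other, each resting on the bottom of its hole, the pin's collar 2 mm above the block's top
- awl: the other thing in the block: awl with a bulging turned wooden handle 29 mm across at its widest, top 46 mm above the block; not needed, leave it in place. Origin at its point, z up
- jar: amber glass jar with black lid, 68 mm diameter, 78 mm high, loose in the clamp's vee on the base plate (12 mm up); origin at the centre of its underside
- seat (a point): point on the clamp's base plate below the axis of a jar that sits in the vee
- wick_tin: round grey tin, 68 mm diameter, 36 mm high, loose on the table; bystander; origin at the centre of its underside
- jar_a: amber jar, 68 mm diameter, 78 mm high, loose on the table right of the block; bystander; origin at the centre of its underside
- jar_c: amber jar like the others, loose on the table, right of the block and nearer the robot; bystander; origin at the centre of its underside
Things that resemble listed ones, but are neither listed nor needed, are in the scene too. What is shaped like the jar but blue or pink is not meant.

How it is judged:
By the outcome, as a careful person would: the job done as asked, in the order asked, and still so for the second after the job is handed in, with the robot touching nothing.
It also fails if it takes over 54 s, if anything falls off the work surface, if the arm or the gripper's body presses on something with over 40 N, if the wrist force passes 120 N, or if a joint passes its speed limit or range.

### The arm

A 6-joint arm with a two-finger parallel gripper is mounted at the origin on the work surface; the furniture and walls round the work are solid. World frame = base frame: x ahead of the robot, y to its left, z up, the work surface at z = 0. Lengths are in m, angles in rad, forces in N, time in s.
With the tool pointing down it reaches from about 0.35 to 0.975 m from the base axis. Payload 4.9 kg.
Tool frame: the origin (TCP) lies on the mounting face of the last link; the fingertips stand 173 mm ahead of it and the grasp point (between the pads) lies 155 mm ahead of it; z points along the fingers, y is the direction in which the jaws open and shut (so a half turn about z gives the same grasp; the last joint's range is limited). The gripper opens to 85 mm and grips with 20 to 120 N. Pads are 22 mm wide; open, the fingers measure 114 mm over their backs; the gripper's body (76 mm by 85 mm) begins 54 mm behind the grasp point. The pads swing forward as they close: fully open they stand 13 mm farther back than shut.
Start: joints at [-1.45, 0.053, 1.613, -0, 1.476, -0.119], TCP at [0.148, -0.607, 0.405] pointing down, gripper open.
Joint ranges: [-3.01, 3.01], [-1.01, 2.22], [0.06, 2.58], [-1.02, 4.17], [0.09, 2.62], [-3.14, 3.14]. Speed limits (rad/s): [2.57, 2.57, 3.14, 3.14, 3.14, 3.14].

### API

Orientations are given as a rotation vector (axis times angle).
In Python, from station import ctrl gives the robot as it stands. The module is installed in compiled form; this text tells all that it offers.
- The arm moves only by the tool jog_arm, never from a script. Its argument "steps" is a list of rows, each a list of 2 entries, a list of its own where there are three numbers: the shift along the tool's x, y, z in cm, then the turn, a rotation vector about the tool's x, y, z in degrees. In form: [[[tx, ty, tz], [rx, ry, rz]], ...]. A call has 1 to 8 rows; each row shifts and turns the pose as measured when the row begins, along the tool's axes as they then stand; what a row does not reach is not made up. A row lasts 1/10 s, in which the tool goes at most 50 mm and 8.59 degrees, less where a joint would pass 70% of its speed; a pose out of reach is approached as far as the arm can. A call is refused whole if a number of a shift passes 5 or a number of a turn 8.59, either way. A call with a gripper value outside its range is refused whole. "fingers" is the gripper command: -1 is shut, 1 is fully open, values between are in proportion, set as the call begins (left out, the last holds). The fingers move at their own pace and stop on an object; "grip_force" is the grip in N (left out, the last holds). Time passes only in rows, so rows that do not move let the fingers close. It gives the time, the measured TCP pose, the force and the opening at its end, in the units of the state.
- ctrl.get_obs(): the state, without advancing time (a new reading comes with each control period).
- ctrl.get_image(name): name is "scene" or "top" or "wrist"; returns the picture (420x560x3 uint8, red, green, blue); there is no depth.
- ctrl.camera_info(name): a dict with "K" (3x3 intrinsics, pixels), "camera_from_world" (4x4, takes a point from world to camera coordinates). Camera axes: x right, y up, looking along -z (the intrinsics and any distortion apply to the point x, -y, -z); pixel columns grow to the right and rows downward; lengths in m; the calibration is good to about 2 mm. A picture is of the moment at which its call begins: read the wrist's pose just before it. camera_info takes no time and is no camera call; for the wrist camera it gives the pose at the moment of the call.
- ctrl.finish_job(): hands the job in, once; it reports no verdict.
The state is a dict: "t": time; "q": joint angles; "dq": joint speeds; "effort": joint torques, N m; "tool_pos": TCP position; "tool_rot": TCP orientation; "contact_force": force on the tool from outside, world axes, zero at the start; "wrist_torque": the same for the moment, N m; "opening": finger opening in m.
Only numpy, scipy, OpenCV 4.12 (cv2) and the standard library are available. Lean on these libraries where they do the work, as an engineer would, in place of code of your own. Each camera call takes 0.05 s, during which the arm holds its last target.

## Working session

There is one attempt and no reset: what is moved stays moved. The work goes in short steps, Python scripts to look and compute and a tool call to move; the robot and the scene stay as the last step left them, time stands still between calls to the robot, and variables do not carry over. Pictures are saved under pics/ and viewed, and the job is handed in when it is done.

Besides the shell and the picture viewer there is one more tool, called after "Emit:" as name([rows], argument=value, ...), one row to a line, values as JSON. jog_arm: Moves the arm, as the interface text tells. Its arguments: {"type":"object","properties":{"steps":{"type":"array","items":{"type":"array"}},"fingers":{"type":"number"},"grip_force":{"type":"number"}},"required":["steps"]}

```bash
mkdir -p pics; ls; python3 - <<'E'
from station import ctrl
import cv2
o=ctrl.get_obs(); print({k:(v if not hasattr(v,'round') else v) for k,v in o.items()})
for n in ("scene","top","wrist"):
    ci=ctrl.camera_info(n); print(n,ci)
    im=ctrl.get_image(n); cv2.imwrite(f"pics/a_{n}.png",cv2.cvtColor(im,cv2.COLOR_RGB2BGR))
print(ctrl.get_obs()["t"])
E
```

```text
pics
{'t': 0.0, 'q': array([-1.44999371e+00,  5.33503415e-02,  1.61430965e+00, -3.03121013e-05,
        1.47598043e+00, -1.18997711e-01]), 'dq': array([-6.13975385e-04, -3.90346172e-05,  1.14128053e-03,  3.40715040e-04,
        7.61772979e-05, -1.99157060e-03]), 'effort': array([ 1.28288990e-03, -3.93680227e+01, -3.70176494e+01, -3.01775390e-05,
        6.94515111e-03,  4.64667291e-07]), 'tool_pos': array([ 0.14840856, -0.60684416,  0.40345734]), 'tool_rot': array([-3.11700426e+00, -3.75535183e-01,  5.02657101e-05]), 'contact_force': array([-0.92297877, -0.23719822, -0.00455327]), 'wrist_torque': array([ 0.03642851, -0.04468701, -0.06787546]), 'opening': 0.08566995310898887}
scene {'K': array([[407.75169483,   0.        , 278.6194194 ],
       [  0.        , 407.75169483, 216.36712169],
       [  0.        ,   0.        ,   1.        ]]), 'camera_from_world': array([[-0.74434111, -0.66750608,  0.01979776,  0.208705  ],
       [ 0.46760656, -0.49980807,  0.72906515, -0.2610261 ],
       [-0.47676034,  0.55193073,  0.68415792, -0.94278956],
       [ 0.        ,  0.        ,  0.        
[... 284 characters left out ...]
02],
       [ 9.83453711e-01,  3.69361462e-03,  1.81121935e-01,
        -3.61398937e-01],
       [-1.81124703e-01,  4.26443789e-04,  9.83460045e-01,
        -1.34242861e+00],
       [ 0.00000000e+00,  0.00000000e+00,  0.00000000e+00,
         1.00000000e+00]])}
wrist {'K': array([[355.59341094,   0.        , 289.31891375],
       [  0.        , 355.59341094, 212.64116074],
       [  0.        ,   0.        ,   1.        ]]), 'camera_from_world': array([[ 0.23744666, -0.97139979, -0.00123953, -0.62437073],
       [ 0.91815954,  0.22484902, -0.32622995,  0.04215955],
       [ 0.31717841,  0.07632413,  0.94528963, -0.38132679],
       [ 0.        ,  0.        ,  0.        ,  1.        ]])}
0.15
```

View pics/a_scene.png

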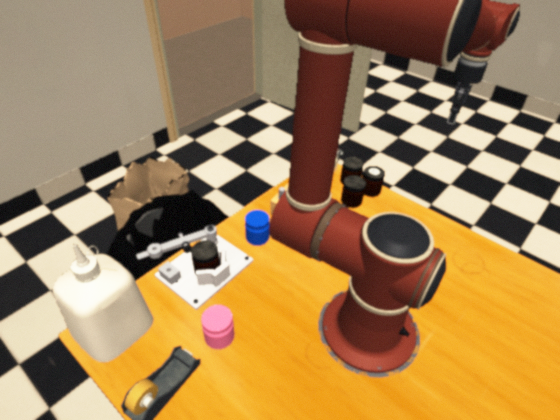

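View pics/a_top.png

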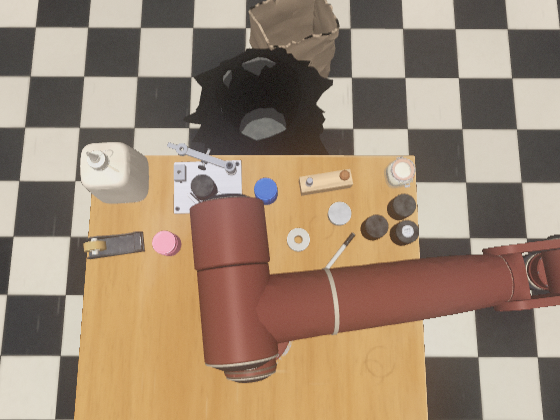

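View pics/a_wrist.png

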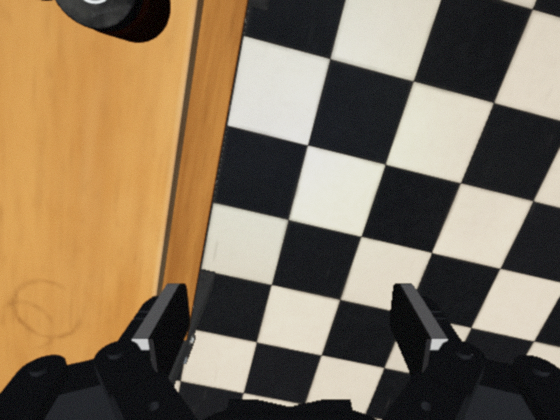

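```bash
python3 - <<'E'
import cv2
im=cv2.imread("pics/a_top.png")
cv2.imwrite("pics/c1.png",cv2.resize(im[130:225,155:295],None,fx=5.6,fy=5.6,interpolation=cv2.INTER_CUBIC))
cv2.imwrite("pics/c2.png",cv2.resize(im[150:250,285:425],None,fx=5.6,fy=5.6,interpolation=cv2.INTER_CUBIC))
E
```

```text
(no output)
```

View pics/c1.png

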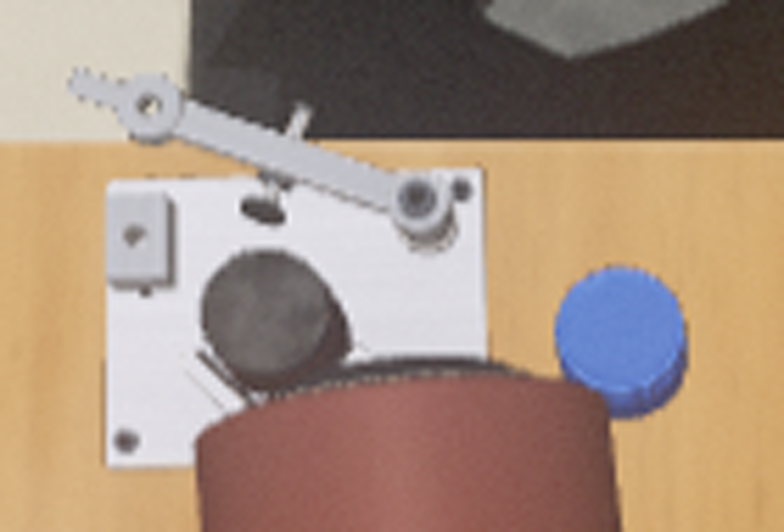

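View pics/c2.png

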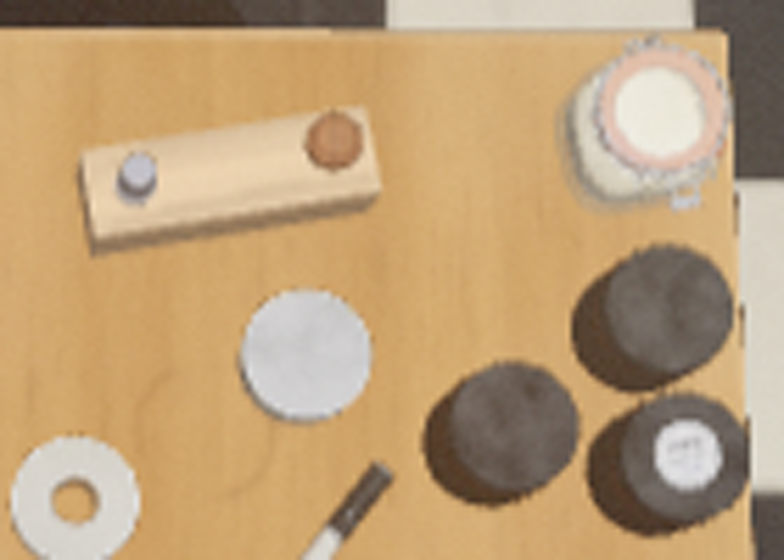

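```bash
cat > h.py <<'E'
import numpy as np, cv2
from station import ctrl
def ray(name,px,ci=None):
    ci=ci or ctrl.camera_info(name); K=ci["K"]; T=ci["camera_from_world"]
    d=np.array([(px[0]-K[0,2])/K[0,0],-(px[1]-K[1,2])/K[1,1],-1.0])
    R=T[:3,:3]; c=-R.T@T[:3,3]; return c,R.T@d
def at(name,px,z,ci=None):
    c,d=ray(name,px,ci); return c+d*(z-c[2])/d[2]
def proj(name,P,ci=None):
    ci=ci or ctrl.camera_info(name); K=ci["K"]; T=ci["camera_from_world"]
    p=T[:3,:3]@np.asarray(P)+T[:3,3]; return np.array([K[0,0]*p[0]/-p[2]+K[0,2], -K[1,1]*p[1]/-p[2]+K[1,2]])
def cr(x0,y0,f,c): return (x0+(c[0]+.5)/f-.5, y0+(c[1]+.5)/f-.5)
def snap(name,fn,crop=None,f=1):
    ci=ctrl.camera_info(name); im=cv2.cvtColor(ctrl.get_image(name),cv2.COLOR_RGB2BGR)
    cv2.imwrite(fn.replace(".png","_full.png"),im)
    if crop: x0,y0,x1,y1=crop; im=im[y0:y1,x0:x1]
    cv2.imwrite(fn,cv2.resize(im,None,fx=f,fy=f,interpolation=cv2.INTER_CUBIC)); np.save(fn+".npy",ci,allow_pickle=True)
    return ci
def st():
    o=ctrl.get_obs(); np.set_printoptions(precision=4,suppress=True)
    print("t",round(o["t"],2),"pos",o["tool_pos"],"rot",o["tool_rot"],"F",o["contact_force"],"T",o["wrist_torque"],"op",round(o["opening"],4)); return o
E
python3 - <<'E'
from h import *
np.set_printoptions(precision=4,suppress=True)
c1=lambda c:cr(155,130,5.6,c); c2=lambda c:cr(285,150,5.6,c)
for n,p,z in [("eye",c1((149,104)),.063),("pivot",c1((417,197)),.066),("keeper hole",c1((133,236)),.04),("keeper c topface",c1((139,238)),.04),
 ("plateTR",c1((483,170)),.012),("plateTL",c1((107,183)),.012),("plateBL",c1((107,466)),.012),("jar lid",c1((266,316)),.09),
 ("pin top",c2((138,171)),.092),("awl top",c2((334,138)),.095),("tin",c2((307,354)),.036),("blkTL",c2((82,153)),.054),("blkTR",c2((367,107)),.054),("blkBL",c2((95,240)),.054),("blkBR",c2((380,190)),.054),
 ("jars1",c2((515,425)),.078),("jar2",c2((670,310)),.078),("jar3",c2((690,452)),.078)]:
    print(n,np.round(p,1),at("top",p,z))
E
```

```text
eye [181.2 148.2] [0.5103 0.214  0.063 ]
pivot [229.1 164.8] [0.4604 0.0737 0.066 ]
keeper hole [178.3 171.7] [0.4456 0.2244 0.04  ]
keeper c topface [179.4 172.1] [0.4446 0.2212 0.04  ]
plateTR [240.8 159.9] [0.4896 0.0449 0.012 ]
plateTL [173.7 162.3] [0.4817 0.2458 0.012 ]
plateBL [173.7 212.8] [0.3285 0.239  0.012 ]
jar lid [202.1 186. ] [0.3924 0.145  0.09  ]
pin top [309.2 180.1] [ 0.41   -0.1549  0.092 ]
awl top [344.2 174.2] [ 0.4266 -0.2529  0.095 ]
tin [339.4 212.8] [ 0.3265 -0.2447  0.036 ]
blkTL [299.2 176.9] [ 0.4281 -0.1284  0.054 ]
blkTR [350.1 168.7] [ 0.4531 -0.2759  0.054 ]
blkBL [301.6 192.4] [ 0.3824 -0.1349  0.054 ]
blkBR [352.4 183.5] [ 0.4092 -0.2816  0.054 ]
jars1 [376.6 225.5] [ 0.2845 -0.3422  0.078 ]
jar2 [404.2 204.9] [ 0.3428 -0.4218  0.078 ]
jar3 [407.8 230.3] [ 0.2714 -0.4286  0.078 ]
```

```bash
cat >> h.py <<'E'
from scipy.spatial.transform import Rotation as Ro
def plan(pos,R=None,o=None):
    """shift in tool axes cm and rotvec deg to reach pos/R"""
    o=o or ctrl.get_obs(); R0=Ro.from_rotvec(o["tool_rot"])
    d=R0.inv().apply(np.asarray(pos)-o["tool_pos"])*100
    r=(R0.inv()*R).as_rotvec(degrees=True) if R is not None else np.zeros(3)
    print("shift cm",np.round(d,2),"rot deg",np.round(r,2)); return d,r
def down(yaw_deg):
    a=np.radians(yaw_deg); x=[np.cos(a),np.sin(a),0]; z=[0,0,-1]; y=np.cross(z,x)
    return Ro.from_matrix(np.array([x,y,z]).T)
E
python3 - <<'E'
from h import *
o=st(); R0=Ro.from_rotvec(o["tool_rot"]); print(R0.as_matrix())
T=ctrl.camera_info("wrist")["camera_from_world"]; c=-T[:3,:3].T@T[:3,3]
print("cam in tool",R0.inv().apply(c-o["tool_pos"]),"look",R0.inv().apply(-T[2,:3]))
plan([0.41,-0.155,0.40],down(92))
E
```

```text
t 0.15 pos [ 0.1484 -0.6069  0.4037] rot [-3.1174 -0.3756 -0.    ] F [-0.2807  0.372   0.0352] T [-0.0189  0.0168 -0.0447] op 0.0853
[[ 0.9714  0.2375 -0.0002]
 [ 0.2375 -0.9714  0.0016]
 [ 0.0002 -0.0016 -1.    ]]
cam in tool [0.0845 0.0001 0.0301] look [-0.3265  0.0006  0.9452]
shift cm [ 36.14 -37.68   0.44] rot deg [ -0.07  -0.07 -78.26]
```

```bash
cat >> h.py <<'E'
def rows(pos,R,n,o=None):
    o=o or ctrl.get_obs(); R0=Ro.from_rotvec(o["tool_rot"]); rv=(R0.inv()*R).as_rotvec(); dw=(np.asarray(pos)-o["tool_pos"])/n
    for i in range(n):
        Ri=R0*Ro.from_rotvec(rv*i/n); print(np.round(Ri.inv().apply(dw)*100,2),np.round(np.degrees(rv/n),2))
E
python3 - <<'E'
from h import *
rows([0.41,-0.155,0.40],down(92),12)
E
```

```text
[ 3.01 -3.14  0.04] [-0.01 -0.01 -6.52]
[ 3.35 -2.78  0.04] [-0.01 -0.01 -6.52]
[ 3.64 -2.38  0.04] [-0.01 -0.01 -6.52]
[ 3.89 -1.95  0.03] [-0.01 -0.01 -6.52]
[ 4.09 -1.5   0.03] [-0.01 -0.01 -6.52]
[ 4.23 -1.02  0.03] [-0.01 -0.01 -6.52]
[ 4.32 -0.54  0.03] [-0.01 -0.01 -6.52]
[ 4.35 -0.04  0.03] [-0.01 -0.01 -6.52]
[4.33 0.45 0.03] [-0.01 -0.01 -6.52]
[4.25 0.94 0.03] [-0.01 -0.01 -6.52]
[4.11 1.42 0.03] [-0.01 -0.01 -6.52]
[3.93 1.88 0.03] [-0.01 -0.01 -6.52]
```

Emit:
jog_arm([
  [[3.0,-3.1,0],[0,0,-6.5]],
  [[3.3,-2.8,0],[0,0,-6.5]],
  [[3.6,-2.4,0],[0,0,-6.5]],
  [[3.9,-2.0,0],[0,0,-6.5]],
  [[4.1,-1.5,0],[0,0,-6.5]],
  [[4.2,-1.0,0],[0,0,-6.5]],
], fingers=0.2, grip_force=60)

```text
t: 0.75
tool_pos: [0.2771, -0.3759, 0.4004]
tool_rot: [-2.797, -1.418, -0.002]
contact_force: [-0.9, 0.7, 0.0]
opening: 0.0513
```

```bash
python3 - <<'E'
from h import *
st(); rows([0.41,-0.155,0.40],down(92),8)
E
```

```text
t 0.75 pos [ 0.2771 -0.3759  0.4004] rot [-2.7965 -1.4177 -0.0025] F [-0.8621  0.7101  0.0009] T [-0.0236 -0.0321 -0.027 ] op 0.0513
[ 3.21 -0.29  0.02] [-0.02 -0.04 -4.78]
[ 3.22 -0.02  0.02] [-0.02 -0.04 -4.78]
[3.21 0.24 0.01] [-0.02 -0.04 -4.78]
[3.18 0.51 0.01] [-0.02 -0.04 -4.78]
[3.13 0.77 0.01] [-0.02 -0.04 -4.78]
[3.05 1.03 0.01] [-0.02 -0.04 -4.78]
[2.96 1.28 0.01] [-0.02 -0.04 -4.78]
[2.84 1.53 0.01] [-0.02 -0.04 -4.78]
```

Emit:
jog_arm([
  [[3.2,-0.3,0],[0,0,-4.9]],
  [[3.2,0,0],[0,0,-4.9]],
  [[3.2,0.2,0],[0,0,-4.9]],
  [[3.2,0.5,0],[0,0,-4.9]],
  [[3.2,0.8,0],[0,0,-4.9]],
  [[3.1,1.0,0],[0,0,-4.9]],
  [[3.0,1.3,0],[0,0,-4.9]],
  [[2.9,1.5,0],[0,0,-4.9]],
])

```text
t: 1.55
tool_pos: [0.4079, -0.1377, 0.3997]
tool_rot: [-2.125, -2.306, -0.007]
contact_force: [1.2, -0.6, 0.1]
opening: 0.0512
```

```bash
python3 - <<'E'
from h import *
o=st(); ci=snap("wrist","pics/b_wrist.png")
snap("top","pics/b_top.png",(155,130,295,225),5.6)
snap("scene","pics/b_scene.png")
plan([0.41,-0.155,0.40],down(92))
E
```

```text
t 1.55 pos [ 0.4079 -0.1377  0.3997] rot [-2.125  -2.3064 -0.0071] F [ 1.2432 -0.6449  0.1159] T [-0.0039 -0.0346  0.0648] op 0.0512
shift cm [-1.74  0.07 -0.05] rot deg [-0.07 -0.42  2.66]
```

View pics/b_wrist.png

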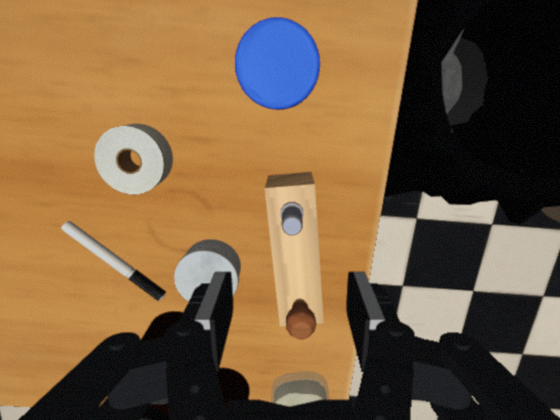

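View pics/b_top.png

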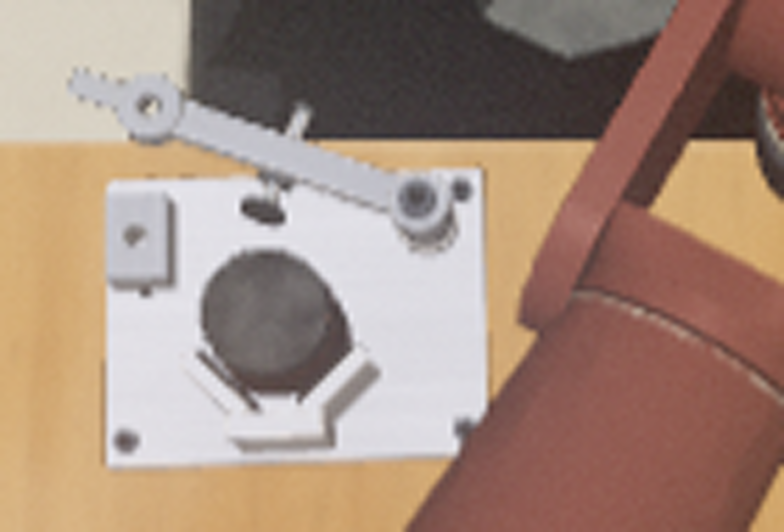

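View pics/b_scene.png

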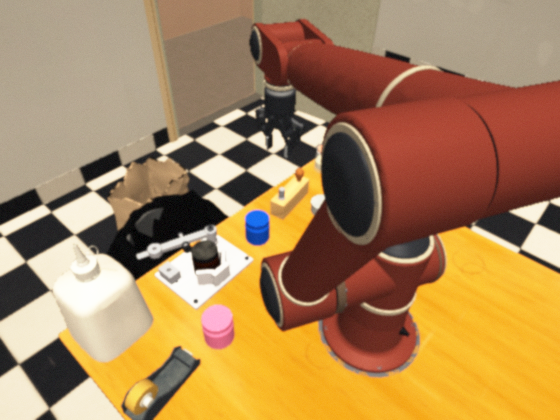

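```bash
python3 - <<'E'
import cv2
im=cv2.imread("pics/b_wrist.png")
cv2.imwrite("pics/c3.png",cv2.resize(im[160:350,230:360],None,fx=4,fy=4,interpolation=cv2.INTER_CUBIC)[:,:])
E
```

```text
(no output)
```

View pics/c3.png

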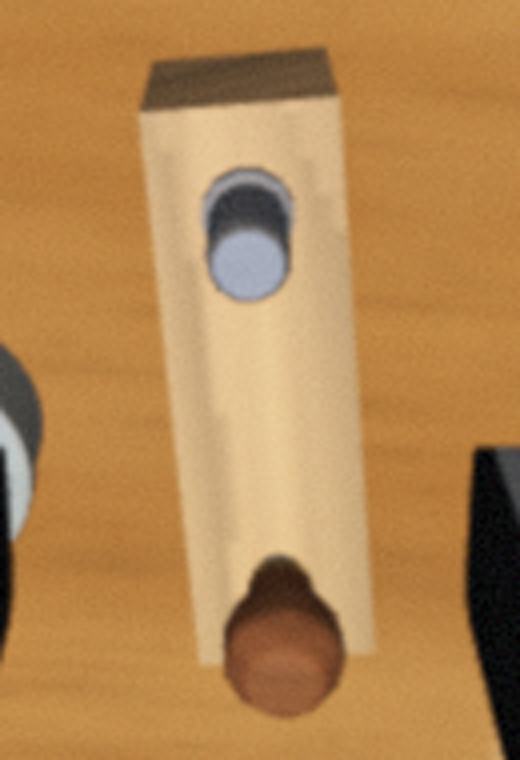

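```bash
python3 - <<'E'
from h import *
np.set_printoptions(precision=4,suppress=True)
ci=np.load("pics/b_wrist.png.npy",allow_pickle=True).item()
c=lambda p:cr(230,160,4,p)
for n,p,z in [("top",(249,264),.092),("collar",(249,211),.060),("blkTL",(140,112),.054),("blkTR",(340,96),.054),("blkBR",(374,655),.054),("blkBL",(200,664),.054)]:
    print(n,at("wrist",c(p),z,ci))
print(at("top",(309.2,180.1),.092))
for z in(0.09,.092): print(proj("top",[0.41,-.155,z]))
# keeper re-measure
c1=lambda c:cr(155,130,5.6,c)
print("keeper corners",[at("top",c1(p),.04)[:2] for p in [(109,193),(168,193),(168,281),(109,281)]])
print("hole",at("top",c1((134,236)),.04),"plate",[at("top",c1(p),.012)[:2] for p in [(484,170),(107,183),(107,467),(489,452)]])
E
```

```text
top [ 0.4119 -0.1586  0.092 ]
collar [ 0.412  -0.1577  0.06  ]
blkTL [ 0.3853 -0.1379  0.054 ]
blkTR [ 0.4306 -0.1304  0.054 ]
blkBR [ 0.4552 -0.2795  0.054 ]
blkBL [ 0.41  -0.286  0.054]
[ 0.4101 -0.1548  0.092 ]
[309.2169 180.2849]
[309.2588 180.1252]
keeper corners [array([0.4688, 0.238 ]), array([0.4689, 0.2071]), array([0.4216, 0.2052]), array([0.4215, 0.2359])]
hole [0.4457 0.2239 0.04  ] plate [array([0.4896, 0.0444]), array([0.4817, 0.2458]), array([0.328 , 0.2389]), array([0.3367, 0.0388])]
```

```bash
python3 - <<'E'
from h import *
plan([0.4113,-0.157,0.275],down(92.4))
E
```

```text
shift cm [-2.04  0.19 12.45] rot deg [-0.07 -0.42  2.26]
```

Emit:
jog_arm([
  [[-1.0,0.1,3.0],[0,-0.4,2.2]],
  [[-1.0,0.1,3.3],[0,0,0]],
  [[0,0,3.1],[0,0,0]],
  [[0,0,2.8],[0,0,0]],
  [[0,0,0],[0,0,0]],
])

```text
t: 2.2
tool_pos: [0.4098, -0.1621, 0.2754]
tool_rot: [2.181, 2.255, -0.003]
contact_force: [0.0, 0.3, -0.1]
opening: 0.0513
```

```bash
python3 - <<'E'
from h import *
o=st(); ci=snap("wrist","pics/d_wrist.png",(180,200,400,400),3.2)
plan([0.4113,-0.157,0.235],down(92.4))
E
```

```text
t 2.2 pos [ 0.4098 -0.1621  0.2754] rot [ 2.1813  2.2548 -0.0035] F [ 0.048   0.2582 -0.086 ] T [0.0007 0.0396 0.0124] op 0.0513
shift cm [0.57 0.07 4.27] rot deg [ 0.25  0.39 -0.49]
```

View pics/d_wrist.png

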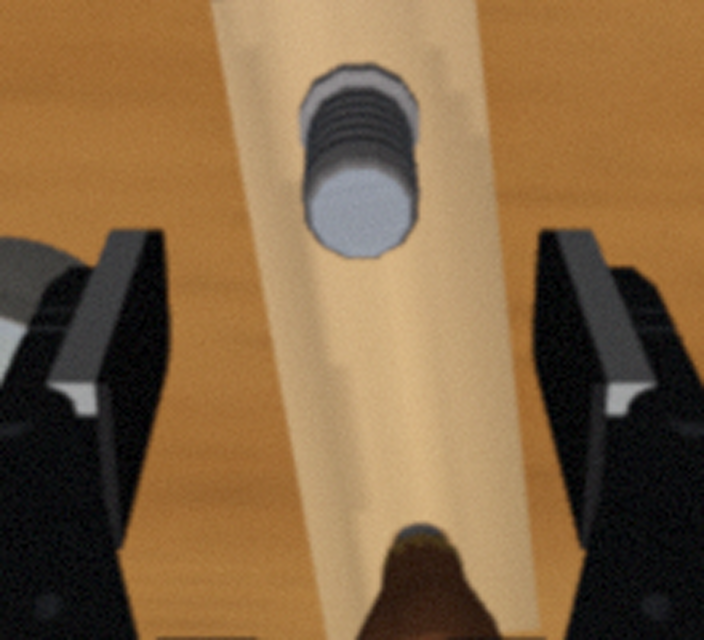

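```bash
python3 - <<'E'
from h import *
np.set_printoptions(precision=4,suppress=True)
ci=np.load("pics/d_wrist.png.npy",allow_pickle=True).item()
c=lambda p:cr(180,200,3.2,p)
print(at("wrist",c((361,206)),.092,ci),at("wrist",c((360,121)),.060,ci))
# fingers mid at grasp height
o=ctrl.get_obs();R=Ro.from_rotvec(o["tool_rot"])
for L in (.155,.173): 
    P=o["tool_pos"]+R.apply([0,0,L]); print(P,(proj("wrist",P)-[180,200])*3.2)
E
```

```text
[ 0.4116 -0.1578  0.092 ] [ 0.4118 -0.1578  0.06  ]
[ 0.4113 -0.1635  0.1227] [348.5065 343.5687]
[ 0.4114 -0.1636  0.1047] [348.545 270.599]
```

```bash
python3 - <<'E'
from h import *
plan([0.4117,-0.1578,0.2355],down(92.4))
E
```

```text
shift cm [0.49 0.11 4.22] rot deg [ 0.25  0.39 -0.49]
```

Emit:
jog_arm([
  [[0.5,0.1,0.6],[0.25,0.4,-0.5]],
  [[0,0,1.2],[0,0,0]],
  [[0,0,1.2],[0,0,0]],
  [[0,0,0.6],[0,0,0]],
  [[0,0,0],[0,0,0]],
])

```text
t: 2.75
tool_pos: [0.4132, -0.1591, 0.2446]
tool_rot: [2.17, 2.26, 0.004]
contact_force: [-0.3, -0.5, 0.1]
opening: 0.0517
```

```bash
python3 - <<'E'
from h import *
st();plan([0.4117,-0.1578,0.2355],down(92.4))
E
```

```text
t 2.75 pos [ 0.4132 -0.1591  0.2446] rot [2.1698 2.2599 0.0036] F [-0.2554 -0.4783  0.0736] T [ 0.047   0.0346 -0.0333] op 0.0517
shift cm [ 0.14 -0.15  0.91] rot deg [ 0.44  0.27 -0.07]
```

Emit:
jog_arm([
  [[0.1,-0.1,0.5],[0.4,0.3,0]],
  [[0,0,0.4],[0,0,0]],
  [[0,0,0.1],[0,0,0]],
])

```text
t: 3.05
tool_pos: [0.4125, -0.1582, 0.2345]
tool_rot: [2.175, 2.266, 0.002]
contact_force: [0.6, 0.0, 0.2]
opening: 0.0512
```

```bash
python3 - <<'E'
from h import *
st();plan([0.4117,-0.1578,0.2355],down(92.4)); snap("wrist","pics/e_wrist.png",(180,200,400,400),3.2)
E
```

```text
t 3.05 pos [ 0.4125 -0.1582  0.2345] rot [2.175  2.2662 0.0016] F [0.6162 0.0101 0.187 ] T [ 0.0065 -0.0642  0.023 ] op 0.0512
shift cm [ 0.04 -0.08 -0.1 ] rot deg [ 0.06 -0.02 -0.05]
```

View pics/e_wrist.png

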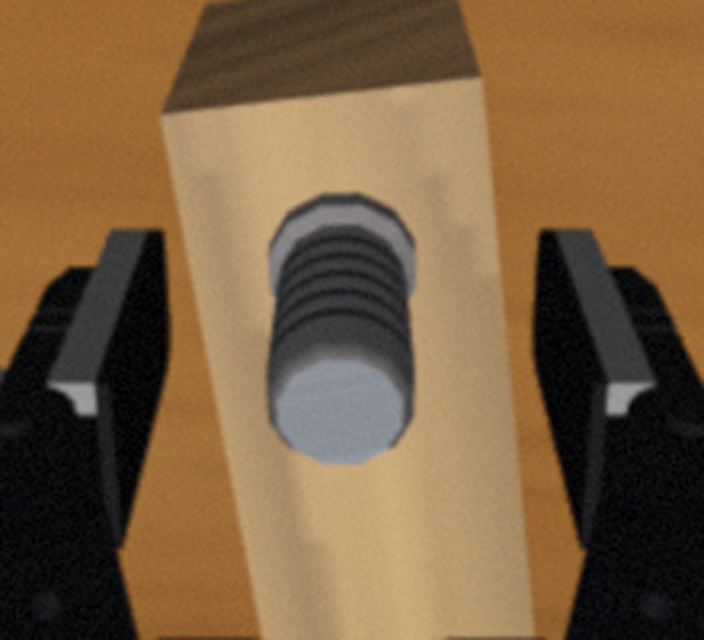

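Emit:
jog_arm([
  [[0,-0.12,-0.1],[0,0,0]],
  [[0,0,0],[0,0,0]],
  [[0,0,0],[0,0,0]],
  [[0,0,0],[0,0,0]],
  [[0,0,0],[0,0,0]],
  [[0,0,0],[0,0,0]],
], fingers=-1, grip_force=25)

```text
t: 3.7
tool_pos: [0.4113, -0.1583, 0.2361]
tool_rot: [2.174, 2.265, 0.002]
contact_force: [0.3, 0.6, -0.7]
opening: 0.0172
```

```bash
python3 - <<'E'
from h import *
st()
E
```

```text
t 3.7 pos [ 0.4113 -0.1583  0.2361] rot [2.1744 2.2653 0.0019] F [ 0.3446  0.6419 -0.6713] T [-0.0013 -0.0018 -0.0485] op 0.0172
```

Emit:
jog_arm([
  [[0,0,0],[0,0,0]],
  [[0,0,0],[0,0,0]],
  [[0,0,-1.0],[0,0,0]],
  [[0,0,-2.0],[0,0,0]],
  [[0,0,-2.5],[0,0,0]],
  [[0,0,-3],[0,0,0]],
  [[0,0,-3],[0,0,0]],
  [[0,0,-3],[0,0,0]],
], grip_force=70)

```text
t: 4.5
tool_pos: [0.4097, -0.1575, 0.3841]
tool_rot: [-2.172, -2.263, -0.0]
contact_force: [0.7, 1.0, -0.7]
opening: 0.0159
```

```bash
python3 - <<'E'
from h import *
st(); snap("wrist","pics/f_wrist.png",(180,150,400,400),2.4)
E
```

```text
t 4.5 pos [ 0.4097 -0.1575  0.3841] rot [-2.1724 -2.2629 -0.0002] F [ 0.7077  1.0042 -0.6899] T [-0.0249  0.0141  0.0085] op 0.0159
```

View pics/f_wrist.png

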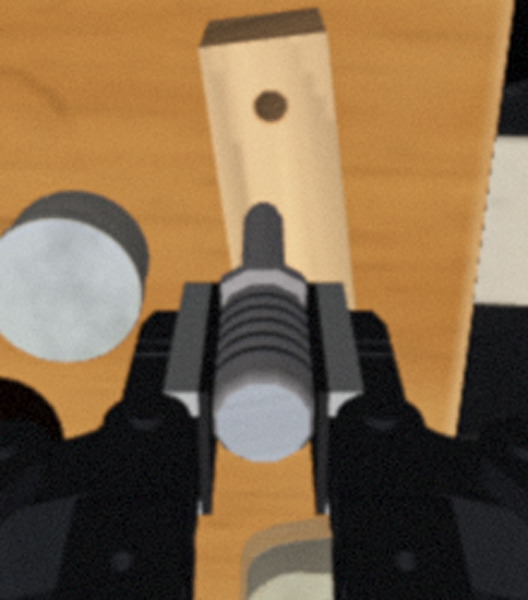

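```bash
python3 - <<'E'
from h import *
np.set_printoptions(precision=4,suppress=True)
def tri(a,b):
    c1,d1=ray("top",a);c2,d2=ray("scene",b)
    s=np.linalg.lstsq(np.array([d1,-d2]).T,c2-c1,rcond=None)[0]; return c1+d1*s[0],c2+d2*s[1]
print("nozzle",tri((92,153),(77,243)))
print("cap",tri((100,157),(86,268)))
for z in (0,.1,.18): print(z,at("top",(148,172),z),at("top",(148,195),z), at("top",(90,200),z))
rows([0.5103-0.0,0.214,0.36],down(92.4),9)
E
```

```text
nozzle (array([0.4337, 0.3839, 0.2742]), array([0.4369, 0.3877, 0.2766]))
cap (array([0.4434, 0.3916, 0.2038]), array([0.4426, 0.3907, 0.2032]))
0 [0.4544 0.3246 0.    ] [0.3838 0.3208 0.    ] [0.368  0.4925 0.    ]
0.1 [0.4297 0.2956 0.1   ] [0.3643 0.2921 0.1   ] [0.3496 0.4514 0.1   ]
0.18 [0.41   0.2725 0.18  ] [0.3486 0.2691 0.18  ] [0.3348 0.4185 0.18  ]
[4.09 1.27 0.34] [ 0.03  0.01 -0.01]
[4.09 1.27 0.34] [ 0.03  0.01 -0.01]
[4.09 1.27 0.34] [ 0.03  0.01 -0.01]
[4.09 1.27 0.34] [ 0.03  0.01 -0.01]
[4.09 1.27 0.34] [ 0.03  0.01 -0.01]
[4.09 1.27 0.34] [ 0.03  0.01 -0.01]
[4.09 1.27 0.34] [ 0.03  0.01 -0.01]
[4.09 1.28 0.34] [ 0.03  0.01 -0.01]
[4.09 1.28 0.34] [ 0.03  0.01 -0.01]
```

```bash
python3 - <<'E'
import cv2
im=cv2.imread("pics/b_scene.png"); t=cv2.imread("pics/b_top_full.png")
a=cv2.resize(im[230:370,40:170],None,fx=3,fy=3,interpolation=cv2.INTER_CUBIC); b=cv2.resize(t[130:220,70:160],None,fx=4.5,fy=4.5,interpolation=cv2.INTER_CUBIC)
import numpy as np
h=max(a.shape[0],b.shape[0]); o=np.zeros((h,a.shape[1]+b.shape[1],3),np.uint8); o[:a.shape[0],:a.shape[1]]=a;o[:b.shape[0],a.shape[1]:]=b
cv2.imwrite("pics/c4.png",o); print(o.shape,a.shape)
E
```

```text
(420, 795, 3) (420, 390, 3)
```

View pics/c4.png

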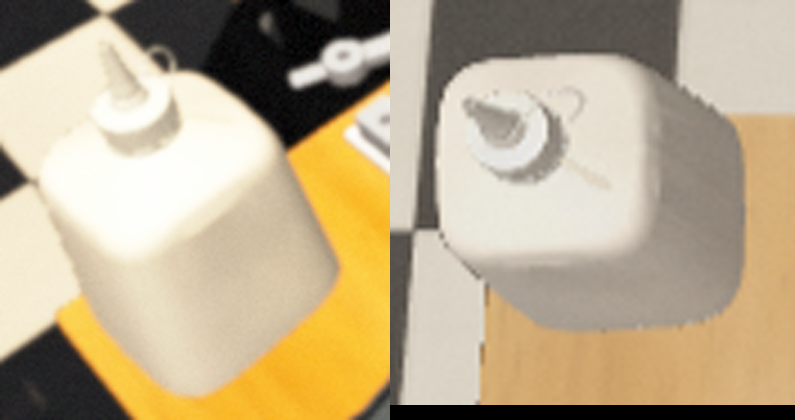

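```bash
cat >> h.py <<'E'
def rowsz(pos,deg,n,o=None):
    o=o or ctrl.get_obs(); R0=Ro.from_rotvec(o["tool_rot"]); dw=(np.asarray(pos)-o["tool_pos"])/n
    for i in range(n):
        Ri=R0*Ro.from_rotvec([0,0,np.radians(deg)*i/n]); print(np.round(Ri.inv().apply(dw)*100,1).tolist(),round(deg/n,2))
E
python3 - <<'E'
from h import *
print(at("top",(129,165),.18), ctrl.get_obs()["q"])
rowsz([0.5103,0.214,0.36],-180,22)
E
```

```text
[0.42867836 0.32336684 0.18      ] [-5.37162953e-01 -4.09094402e-01  2.04049972e+00  1.19221909e-03
  1.50451984e+00 -5.78141568e-01]
[1.7, 0.5, 0.1] -8.18
[1.6, 0.8, 0.1] -8.18
[1.5, 1.0, 0.1] -8.18
[1.3, 1.2, 0.1] -8.18
[1.1, 1.3, 0.1] -8.18
[0.9, 1.5, 0.1] -8.18
[0.7, 1.6, 0.1] -8.18
[0.5, 1.7, 0.1] -8.18
[0.2, 1.7, 0.1] -8.18
[-0.0, 1.8, 0.1] -8.18
[-0.3, 1.7, 0.1] -8.18
[-0.5, 1.7, 0.1] -8.18
[-0.8, 1.6, 0.1] -8.18
[-1.0, 1.5, 0.1] -8.18
[-1.2, 1.3, 0.1] -8.18
[-1.3, 1.1, 0.1] -8.18
[-1.5, 0.9, 0.1] -8.18
[-1.6, 0.7, 0.1] -8.18
[-1.7, 0.5, 0.1] -8.18
[-1.7, 0.2, 0.1] -8.18
[-1.8, -0.0, 0.1] -8.18
[-1.7, -0.3, 0.1] -8.18
```

Emit:
jog_arm([
  [[1.8,0.5,0],[0,0,-8.2]],
  [[1.7,0.8,0],[0,0,-8.2]],
  [[1.6,1.0,0],[0,0,-8.2]],
  [[1.4,1.2,0],[0,0,-8.2]],
  [[1.2,1.4,0],[0,0,-8.2]],
  [[0.9,1.5,0],[0,0,-8.2]],
  [[0.7,1.7,0],[0,0,-8.2]],
  [[0.5,1.7,0],[0,0,-8.2]],
])

```text
t: 5.35
tool_pos: [0.4454, -0.0118, 0.4008]
tool_rot: [0.533, 3.074, -0.008]
contact_force: [0.9, 0.1, -0.4]
opening: 0.0157
```

```bash
python3 - <<'E'
from h import *
o=st(); R=Ro.from_rotvec(o["tool_rot"]).as_matrix(); y=np.degrees(np.arctan2(R[1,0],R[0,0]))%360; print(y,o["q"])
rowsz([0.5103,0.214,0.36],-(262-y),14)
E
```

```text
t 5.35 pos [ 0.4454 -0.0118  0.4008] rot [ 0.5334  3.0745 -0.008 ] F [ 0.8716  0.1284 -0.3747] T [ 0.0219  0.032  -0.0141] op 0.0157
160.31554948015506 [-0.1927 -0.4043  2.0204 -0.0047  1.5043 -1.4197]
[0.1, 1.7, 0.3] -7.26
[-0.1, 1.7, 0.3] -7.26
[-0.3, 1.7, 0.3] -7.26
[-0.5, 1.6, 0.3] -7.26
[-0.7, 1.5, 0.3] -7.26
[-0.9, 1.4, 0.3] -7.26
[-1.1, 1.3, 0.3] -7.26
[-1.2, 1.1, 0.3] -7.26
[-1.4, 1.0, 0.3] -7.26
[-1.5, 0.8, 0.3] -7.26
[-1.6, 0.6, 0.3] -7.26
[-1.6, 0.4, 0.3] -7.26
[-1.7, 0.2, 0.3] -7.26
[-1.7, -0.0, 0.3] -7.26
```

Emit:
jog_arm([
  [[0.1,1.7,0.3],[0,0,-7.3]],
  [[-0.1,1.7,0.3],[0,0,-7.3]],
  [[-0.3,1.7,0.3],[0,0,-7.3]],
  [[-0.5,1.6,0.3],[0,0,-7.3]],
  [[-0.7,1.5,0.3],[0,0,-7.3]],
  [[-0.9,1.4,0.3],[0,0,-7.3]],
  [[-1.1,1.3,0.3],[0,0,-7.3]],
  [[-1.2,1.1,0.3],[0,0,-7.3]],
])

```text
t: 6.15
tool_pos: [0.4804, 0.1244, 0.3815]
tool_rot: [-1.1, 2.918, -0.028]
contact_force: [-0.3, -0.2, -0.6]
opening: 0.0158
```

Emit:
jog_arm([
  [[-1.4,1.0,0.3],[0,0,-7.3]],
  [[-1.5,0.8,0.3],[0,0,-7.3]],
  [[-1.6,0.6,0.3],[0,0,-7.3]],
  [[-1.6,0.4,0.3],[0,0,-7.3]],
  [[-1.7,0.2,0.3],[0,0,-7.3]],
  [[0,0,0],[0,0,0]],
])

```text
t: 6.75
tool_pos: [0.4995, 0.2122, 0.3689]
tool_rot: [-1.998, 2.401, -0.04]
contact_force: [0.1, -0.8, -0.9]
opening: 0.0159
```

```bash
python3 - <<'E'
from h import *
o=st(); R=Ro.from_rotvec(o["tool_rot"]).as_matrix(); y=np.degrees(np.arctan2(R[1,0],R[0,0]))%360; print(y,o["q"])
plan([0.5103,0.214,0.36],down(262)); snap("wrist","pics/g_wrist.png")
E
```

```text
t 6.75 pos [0.4995 0.2122 0.3689] rot [-1.9976  2.4008 -0.0402] F [ 0.0992 -0.8498 -0.8831] T [-0.007   0.0356 -0.0366] op 0.0159
259.5207598644634 [ 0.2676 -0.1262  1.8476 -0.0162  1.3931 -2.6885]
shift cm [-0.38 -1.    0.92] rot deg [-1.79 -0.18 -2.48]
```

View pics/g_wrist.png

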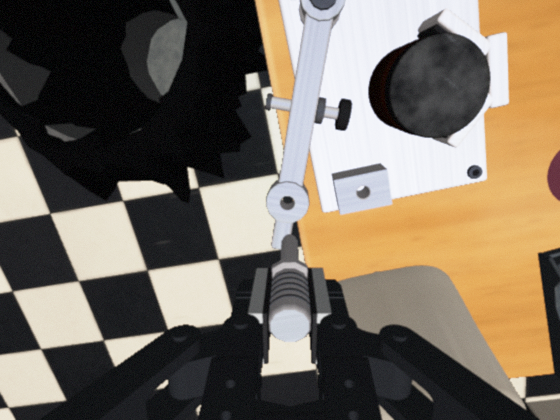

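```bash
python3 - <<'E'
import cv2
im=cv2.imread("pics/g_wrist.png")
cv2.imwrite("pics/c5.png",cv2.resize(im[150:270,240:400],None,fx=5,fy=5,interpolation=cv2.INTER_CUBIC))
E
```

View pics/c5.png

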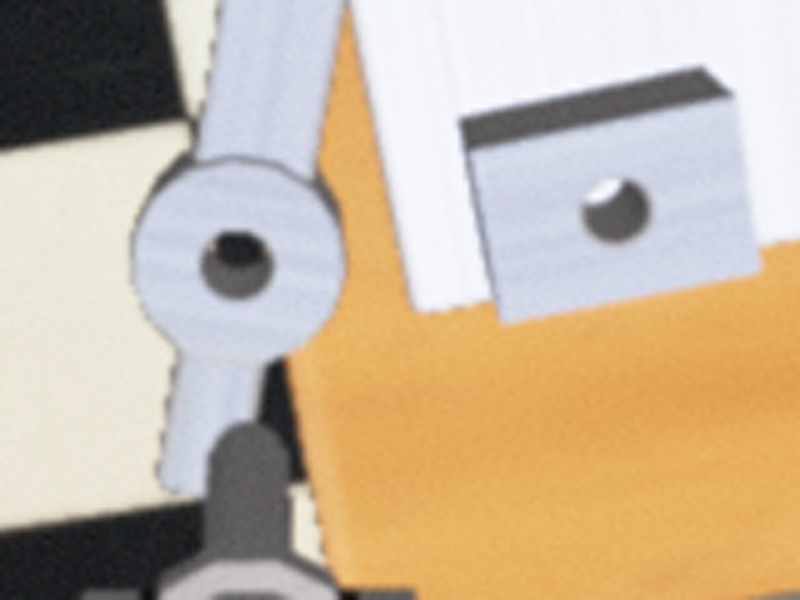

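```bash
python3 - <<'E'
from h import *
np.set_printoptions(precision=4,suppress=True)
ci=np.load("pics/g_wrist.png.npy",allow_pickle=True).item()
c=lambda p:cr(240,150,5,p)
e=at("wrist",c((237,264)),.063,ci); k=at("wrist",c((617,211)),.04,ci); print("eye",e,"keeper",k)
print("corners",[at("wrist",c(p),.04,ci)[:2] for p in [(472,150),(733,96),(763,268),(500,322)]])
pv=at("wrist",(322,4),.066,ci); print("pivot",pv, np.linalg.norm(pv[:2]-e[:2]))
o=ctrl.get_obs();R=Ro.from_rotvec(o["tool_rot"])
for P in ([0,0,.225],[0,0,.226],[0,.004,.226],[0,-.004,.226],[.004,0,.226],[.005,0,.221],[-.004,0,.226],[.011,0,.175],[0,0,.145]):
    q=proj("wrist",o["tool_pos"]+R.apply(P),ci); print(P,q,(q-[240,150]+.5)*5-.5)
print(R.inv().apply(e-o["tool_pos"]), R.inv().apply(k-o["tool_pos"]))
E
```

```text
eye [0.5114 0.2113 0.063 ] keeper [0.447 0.22  0.04 ]
corners [array([0.4701, 0.205 ]), array([0.4254, 0.2034]), array([0.4232, 0.2347]), array([0.4696, 0.2368])]
pivot [0.4621 0.0768 0.066 ] 0.14321201053455968
[0, 0, 0.225] [289.4764 238.8649] [249.3819 446.3246]
[0, 0, 0.226] [289.4765 238.1998] [249.3823 442.9991]
[0, 0.004, 0.226] [296.1789 238.217 ] [282.8944 443.0848]
[0, -0.004, 0.226] [282.7739 238.1827] [215.8696 442.9134]
[0.004, 0, 0.226] [289.4948 231.9857] [249.474  411.9285]
[0.005, 0, 0.221] [289.4995 233.6545] [249.4977 420.2725]
[-0.004, 0, 0.226] [289.4583 244.3378] [249.2917 473.6889]
[0.011, 0, 0.175] [289.5374 260.4043] [249.687  554.0213]
[0, 0, 0.145] [289.4663 322.0894] [249.3317 862.447 ]
[-0.0029 -0.002   0.3064] [0.0003 0.0636 0.3273]
```

```bash
python3 - <<'E'
from h import *
plan([0.5113,0.2105,0.31],down(261))
E
```

```text
shift cm [-0.14 -0.99  5.95] rot deg [-1.82 -0.19 -1.62]
```

Emit:
jog_arm([
  [[-0.1,-0.5,1.5],[-1.8,-0.2,-1.5]],
  [[0,-0.4,2.0],[0,0,0]],
  [[0,0,1.8],[0,0,0]],
  [[0,0,0.6],[0,0,0]],
  [[0,0,0],[0,0,0]],
])

```text
t: 7.3
tool_pos: [0.5098, 0.208, 0.3125]
tool_rot: [-2.022, 2.401, -0.005]
contact_force: [-0.7, 0.2, 0.5]
opening: 0.0159
```

```bash
python3 - <<'E'
from h import *
st(); plan([0.5113,0.2105,0.305],down(261)); snap("wrist","pics/i_wrist.png",(220,160,400,300),4.4)
E
```

```text
t 7.3 pos [0.5098 0.208  0.3125] rot [-2.0215  2.4006 -0.0047] F [-0.7412  0.207   0.4836] T [ 0.0095  0.0115 -0.0078] op 0.0159
shift cm [-0.27 -0.1   0.76] rot deg [-0.25  0.03 -0.8 ]
```

View pics/i_wrist.png

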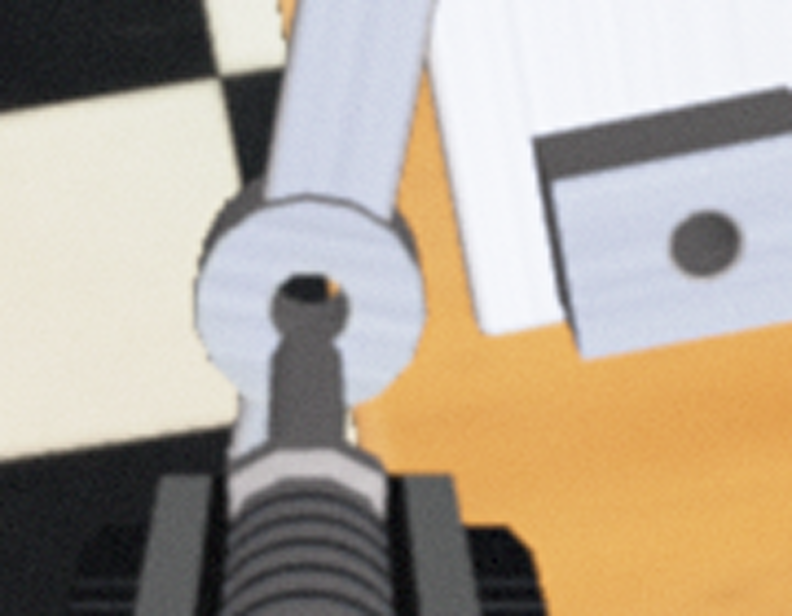

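```bash
cat > m.py <<'E'
from h import *
np.set_printoptions(precision=4,suppress=True)
def meas(fn,x0,y0,f,eye,keep=None):
    ci=np.load(fn+".npy",allow_pickle=True).item(); c=lambda p:cr(x0,y0,f,p)
    o=ctrl.get_obs();R=Ro.from_rotvec(o["tool_rot"])
    e=at("wrist",c(eye),.063,ci); print("eye",e,"tool",R.inv().apply(e-o["tool_pos"]))
    if keep: k=at("wrist",c(keep),.04,ci); print("keep",k,"tool",R.inv().apply(k-o["tool_pos"]))
    for P in ([0,0,.226],[0,.004,.226],[.004,0,.226],[.005,0,.221],[.011,0,.176],[.011,0,.18],[.005,.005,.2],[.005,-.005,.2]):
        q=proj("wrist",o["tool_pos"]+R.apply(P),ci); print(P,np.round((q-[x0,y0]+.5)*f-.5,1))
E
python3 - <<'E'
from m import *
meas("pics/i_wrist.png",220,160,4.4,(310,310),(706,244))
import cv2
im=cv2.imread("pics/i_wrist_full.png")
x=cv2.resize(im[205:275,260:330],None,fx=8.5,fy=8.5,interpolation=cv2.INTER_CUBIC); x=cv2.convertScaleAbs(x,alpha=1.6,beta=0)
cv2.imwrite("pics/c6.png",x)
E
```

```text
eye [0.5113 0.2115 0.063 ] tool [-0.0035  0.0004  0.2501]
keep [0.447 0.22  0.04 ] tool [-0.0009  0.0655  0.2727]
[0, 0, 0.226] [307.  352.5]
[0, 0.004, 0.226] [336.5 352.5]
[0.004, 0, 0.226] [307.  325.2]
[0.005, 0, 0.221] [307.  332.7]
[0.011, 0, 0.176] [307.  447.5]
[0.011, 0, 0.18] [307.  430.2]
[0.005, 0.005, 0.2] [349.1 400.9]
[0.005, -0.005, 0.2] [265.  400.9]
```

View pics/c6.png

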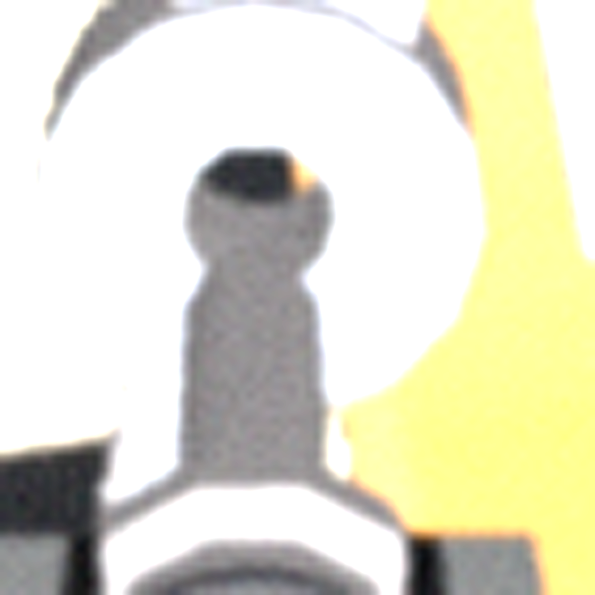

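```bash
python3 - <<'E'
from h import *
plan([0.5112,0.2110,0.296],down(260.5))
E
```

```text
shift cm [-0.31 -0.07  1.71] rot deg [-0.29  0.04 -0.29]
```

Emit:
jog_arm([
  [[-0.3,-0.1,0.4],[-0.3,0,0]],
  [[-0.1,0,0.6],[0,0,0]],
  [[0,0,0.6],[0,0,0]],
  [[0,0,0.2],[0,0,0]],
])

```text
t: 7.75
tool_pos: [0.5127, 0.2121, 0.2976]
tool_rot: [-2.018, 2.4, -0.003]
contact_force: [-0.2, -0.4, -1.1]
opening: 0.0159
```

```bash
python3 - <<'E'
from m import *
st(); plan([0.5112,0.2110,0.29],down(260.5)); snap("wrist","pics/j_wrist.png",(220,180,360,290),5.6)
meas("pics/j_wrist.png",220,180,5.6,(310,310))
E
```

```text
t 7.75 pos [0.5127 0.2121 0.2976] rot [-2.0183  2.4001 -0.0026] F [-0.2108 -0.3879 -1.1442] T [0.0142 0.024  0.0077] op 0.0159
shift cm [0.14 0.13 0.76] rot deg [-0.28  0.18 -0.38]
eye [0.5232 0.2119 0.063 ] tool [-0.0009 -0.0094  0.2345]
[0, 0, 0.226] [394.3 332.7]
[0, 0.004, 0.226] [431.7 332.7]
[0.004, 0, 0.226] [394.3 298. ]
[0.005, 0, 0.221] [394.3 307.4]
[0.011, 0, 0.176] [394.7 452.2]
[0.011, 0, 0.18] [394.7 430.4]
[0.005, 0.005, 0.2] [447.8 393.7]
[0.005, -0.005, 0.2] [341.1 393.7]
```

View pics/j_wrist.png

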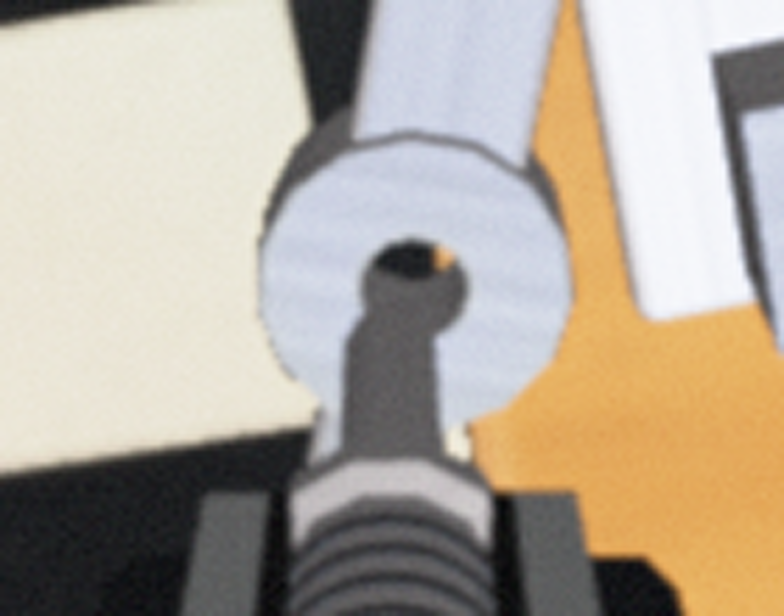

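```bash
python3 - <<'E'
from m import *
meas("pics/j_wrist.png",220,180,5.6,(415,290))
st(); plan([0.5112,0.2110,0.29],down(260.5)) 
E
```

```text
eye [0.5113 0.2115 0.063 ] tool [0.0015 0.0023 0.2344]
[0, 0, 0.226] [394.3 332.7]
[0, 0.004, 0.226] [431.7 332.7]
[0.004, 0, 0.226] [394.3 298. ]
[0.005, 0, 0.221] [394.3 307.4]
[0.011, 0, 0.176] [394.7 452.2]
[0.011, 0, 0.18] [394.7 430.4]
[0.005, 0.005, 0.2] [447.8 393.7]
[0.005, -0.005, 0.2] [341.1 393.7]
t 7.8 pos [0.5126 0.2121 0.2974] rot [-2.0186  2.4003 -0.0025] F [-0.9986 -0.5206 -0.7495] T [ 0.023 -0.006 -0.013] op 0.0158
shift cm [0.14 0.13 0.74] rot deg [-0.27  0.18 -0.37]
```

Emit:
jog_arm([
  [[0.16,0.13,0.2],[-0.28,0.18,0]],
  [[0,0,0],[0,0,0]],
])

```text
t: 8.0
tool_pos: [0.511, 0.2107, 0.2952]
tool_rot: [2.022, -2.404, -0.001]
contact_force: [-0.3, -0.2, -0.6]
opening: 0.0159
```

```bash
python3 - <<'E'
from m import *
st(); plan([0.5112,0.2107,0.29],down(260.5)) 
E
```

```text
t 8.0 pos [0.511  0.2107 0.2952] rot [ 2.0216 -2.4036 -0.0006] F [-0.3176 -0.1621 -0.6306] T [-0.0073 -0.0154  0.0395] op 0.0159
shift cm [-0.   -0.02  0.52] rot deg [ 0.05 -0.03 -0.37]
```

Emit:
jog_arm([
  [[0,0,0.3],[0,0,0]],
  [[0,0,0.3],[0,0,0]],
  [[0,0,0.3],[0,0,0]],
])

```text
t: 8.3
tool_pos: [0.5112, 0.2107, 0.2864]
tool_rot: [-2.022, 2.404, -0.001]
contact_force: [0.1, -0.2, -0.5]
opening: 0.0156
```

```bash
python3 - <<'E'
from m import *
st(); plan([0.5112,0.2107,0.27],down(260.5)); snap("wrist","pics/k_wrist.png",(220,180,360,290),5.6)
E
```

```text
t 8.3 pos [0.5112 0.2107 0.2864] rot [-2.0217  2.4039 -0.0005] F [ 0.1149 -0.2231 -0.5363] T [ 0.0384  0.0447 -0.0189] op 0.0156
shift cm [ 0.   -0.    1.64] rot deg [-0.04  0.01 -0.37]
```

View pics/k_wrist.png

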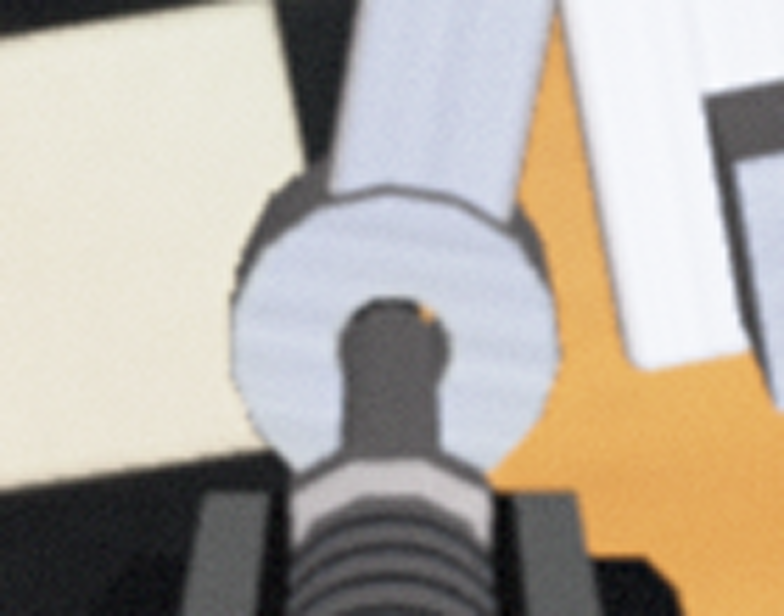

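Emit:
jog_arm([
  [[0,0,0.3],[0,0,0]],
  [[0,0,0.3],[0,0,0]],
])

```text
t: 8.55
tool_pos: [0.511, 0.2107, 0.2794]
tool_rot: [2.022, -2.404, 0.0]
contact_force: [-0.2, 0.2, -0.0]
opening: 0.0157
```

Emit:
jog_arm([
  [[0,0,0.4],[0,0,0]],
  [[0,0,0.4],[0,0,0]],
])

```text
t: 8.75
tool_pos: [0.5111, 0.2107, 0.2708]
tool_rot: [-2.022, 2.404, -0.0]
contact_force: [-0.2, 0.1, 0.2]
opening: 0.016
```

```bash
python3 - <<'E'
from m import *
st(); plan([0.5112,0.2107,0.27],down(260.5)); snap("wrist","pics/l_wrist.png",(220,180,360,290),5.6)
E
```

```text
t 8.75 pos [0.5111 0.2107 0.2708] rot [-2.022   2.4043 -0.0002] F [-0.2163  0.0931  0.215 ] T [-0.0567 -0.0203  0.0472] op 0.016
shift cm [-0.   -0.01  0.08] rot deg [-0.01 -0.   -0.37]
```

View pics/l_wrist.png

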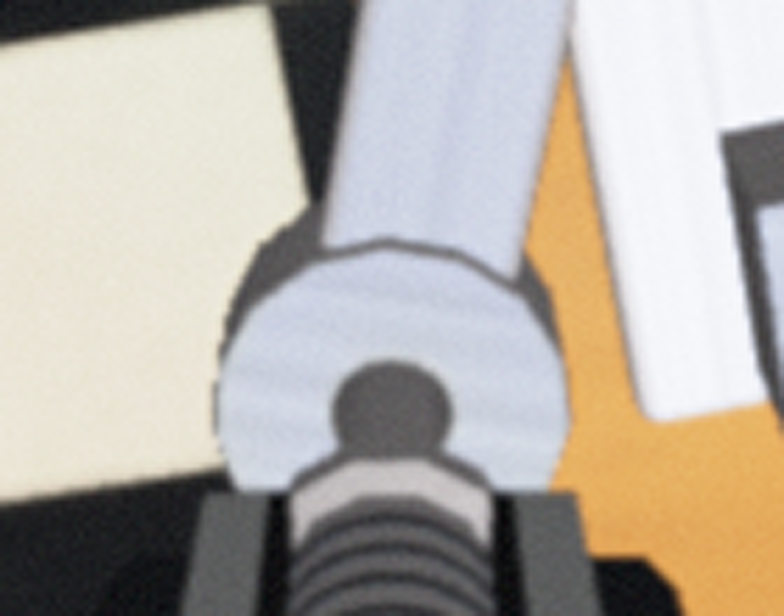

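```bash
cat >> h.py <<'E'
C=np.array([0.4610,0.0693])
def arc(th_list,z,yaw=260.1,c=None,r=.150):
    c=C if c is None else c
    o=ctrl.get_obs(); R0=Ro.from_rotvec(o["tool_rot"]); p=o["tool_pos"].copy()
    v=p[:2]-c; print("now th",np.degrees(np.arctan2(v[1],v[0])),"r",np.linalg.norm(v),"z",p[2])
    for t in th_list:
        a=np.radians(t); q=np.array([c[0]+r*np.cos(a),c[1]+r*np.sin(a),z]); print(t,np.round(R0.inv().apply(q-p)*100,2)); p=q
E
python3 - <<'E'
from h import *
arc([72.4,74.3,76.2,78.1,80,81.9,83.8,85.7],.2712)
E
```

```text
now th 70.58167725677555 r 0.14988092866116395 z 0.26998993412317057
72.4 [-0.08  0.47 -0.12]
74.3 [-0.06  0.49  0.  ]
76.2 [-0.04  0.5   0.  ]
78.1 [-0.03  0.5   0.  ]
80 [-0.01  0.5   0.  ]
81.9 [0.01 0.5  0.  ]
83.8 [0.02 0.5  0.  ]
85.7 [0.04 0.5  0.  ]
```

Emit:
jog_arm([
  [[-0.08,0.47,-0.1],[0,0,0]],
  [[-0.06,0.5,0],[0,0,0]],
  [[-0.04,0.5,0],[0,0,0]],
  [[-0.03,0.5,0],[0,0,0]],
])

```text
t: 9.2
tool_pos: [0.4907, 0.2165, 0.271]
tool_rot: [2.021, -2.404, -0.001]
contact_force: [-0.2, 0.4, -0.8]
opening: 0.0161
```

```bash
python3 - <<'E'
from h import *
o=st();arc([80,81.9,83.8,85.7,87.6],.2712); plan(o["tool_pos"],down(260.1)); snap("wrist","pics/n_wrist.png",(220,180,360,290),5.6)
E
```

```text
t 9.2 pos [0.4907 0.2165 0.271 ] rot [ 2.0212 -2.4043 -0.0007] F [-0.1598  0.4103 -0.825 ] T [ 0.0381 -0.0794  0.0089] op 0.0161
now th 78.58156186140934 r 0.1501709357182859 z 0.27102600023878004
80 [ 0.01  0.37 -0.02]
81.9 [0.01 0.5  0.  ]
83.8 [0.02 0.5  0.  ]
85.7 [0.04 0.5  0.  ]
87.6 [0.06 0.49 0.  ]
shift cm [0. 0. 0.] rot deg [ 0.04 -0.01  0.  ]
```

View pics/n_wrist.png

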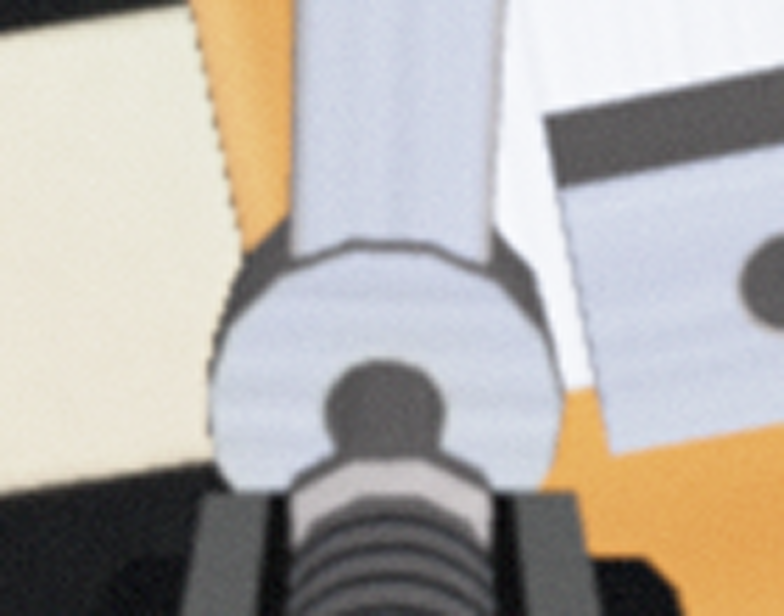

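Emit:
jog_arm([
  [[0,0.4,0],[0,0,0]],
  [[0.01,0.5,0],[0,0,0]],
  [[0.02,0.5,0],[0,0,0]],
  [[0.04,0.5,0],[0,0,0]],
  [[0.06,0.5,0],[0,0,0]],
])

```text
t: 9.75
tool_pos: [0.4645, 0.2199, 0.2715]
tool_rot: [-2.022, 2.404, 0.0]
contact_force: [2.0, 0.4, -1.4]
opening: 0.016
```

```bash
python3 - <<'E'
from h import *
o=st();arc([89,91,92,93,94,95,95.5],.2712); plan(o["tool_pos"],down(260.1)); snap("wrist","pics/o_wrist.png",(220,180,360,290),5.6)
E
```

```text
t 9.75 pos [0.4645 0.2199 0.2715] rot [-2.0219  2.4038  0.0003] F [ 2.0137  0.3536 -1.3851] T [ 0.0913 -0.2573  0.0208] op 0.016
now th 88.6790991330114 r 0.15062687555550788 z 0.2715420834842811
89 [0.07 0.07 0.03]
91 [ 0.09  0.52 -0.  ]
92 [ 0.05  0.26 -0.  ]
93 [ 0.06  0.26 -0.  ]
94 [ 0.06  0.25 -0.  ]
95 [ 0.06  0.25 -0.  ]
95.5 [ 0.03  0.13 -0.  ]
shift cm [0. 0. 0.] rot deg [-0.01  0.03  0.04]
```

View pics/o_wrist.png

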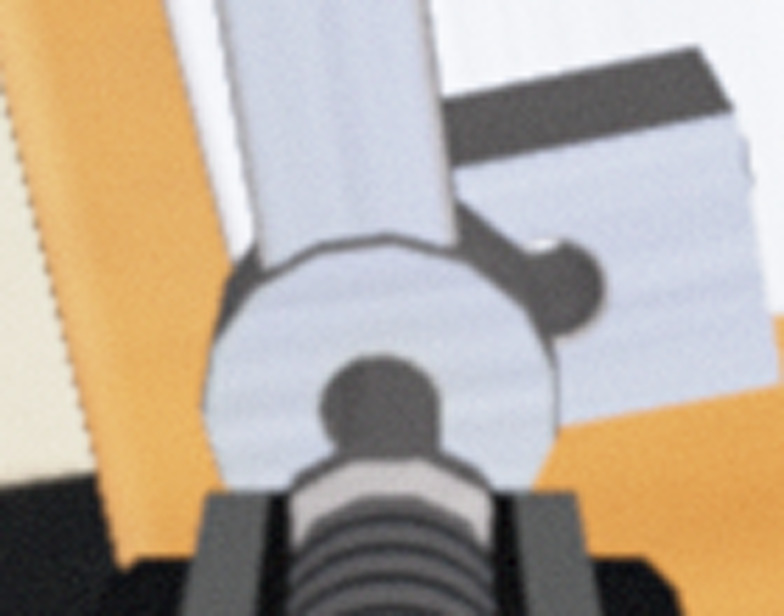

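```bash
python3 - <<'E'
from m import *
meas("pics/o_wrist.png",220,180,5.6,(380,412),(559,287))
o=ctrl.get_obs(); R=Ro.from_rotvec(o["tool_rot"]);
for x in (-.0007,0): print("nose world",o["tool_pos"]+R.apply([x,0,.226]))
E
```

```text
eye [0.4659 0.2206 0.063 ] tool [-0.0009 -0.0021  0.2084]
keep [0.4462 0.22   0.04  ] tool [0.0031 0.0173 0.2314]
[0, 0, 0.226] [400.6 332.6]
[0, 0.004, 0.226] [438.1 332.7]
[0.004, 0, 0.226] [400.7 298. ]
[0.005, 0, 0.221] [400.8 307.4]
[0.011, 0, 0.176] [402.6 452.2]
[0.011, 0, 0.18] [402.5 430.4]
[0.005, 0.005, 0.2] [454.9 393.7]
[0.005, -0.005, 0.2] [348.2 393.7]
nose world [0.4638 0.2207 0.0454]
nose world [0.4637 0.22   0.0454]
```

```bash
python3 - <<'E'
from h import *
o=st();arc([90,91.5,93,94.5,95.5],.2705)
E
```

```text
t 9.8 pos [0.4639 0.22   0.2714] rot [ 2.0224 -2.4036 -0.0012] F [ 0.6414  1.5177 -0.4947] T [ 0.093  -0.1254  0.0231] op 0.0156
now th 88.90581599879297 r 0.1506868524367748 z 0.2714100364676463
90 [0.11 0.27 0.09]
91.5 [0.07 0.39 0.  ]
93 [0.08 0.38 0.  ]
94.5 [0.09 0.38 0.  ]
95.5 [0.07 0.25 0.  ]
```

Emit:
jog_arm([
  [[0.07,0.28,0],[0,0,0]],
  [[0.07,0.4,0],[0,0,0]],
  [[0.08,0.4,0],[0,0,0]],
  [[0.09,0.4,0],[0,0,0]],
  [[0.07,0.2,0],[0,0,0]],
])

```text
t: 10.3
tool_pos: [0.4462, 0.2191, 0.272]
tool_rot: [-2.019, 2.401, -0.003]
contact_force: [2.9, 1.3, -2.3]
opening: 0.0158
```

```bash
python3 - <<'E'
from h import *
o=st();arc([95.5],.2714);plan(o["tool_pos"],down(260.1)); snap("wrist","pics/p_wrist.png",(220,180,360,290),5.6)
snap("top","pics/p_top.png",(155,130,295,225),5.6)
E
```

```text
t 10.3 pos [0.4462 0.2191 0.272 ] rot [-2.0195  2.4009 -0.0027] F [ 2.8576  1.2607 -2.3486] T [ 0.2081 -0.6148 -0.0073] op 0.0158
now th 95.65410916893167 r 0.15050342342815126 z 0.27204336960034614
95.5 [ 0.04 -0.05  0.06]
shift cm [0. 0. 0.] rot deg [-0.24  0.13  0.04]
```

View pics/p_wrist.png

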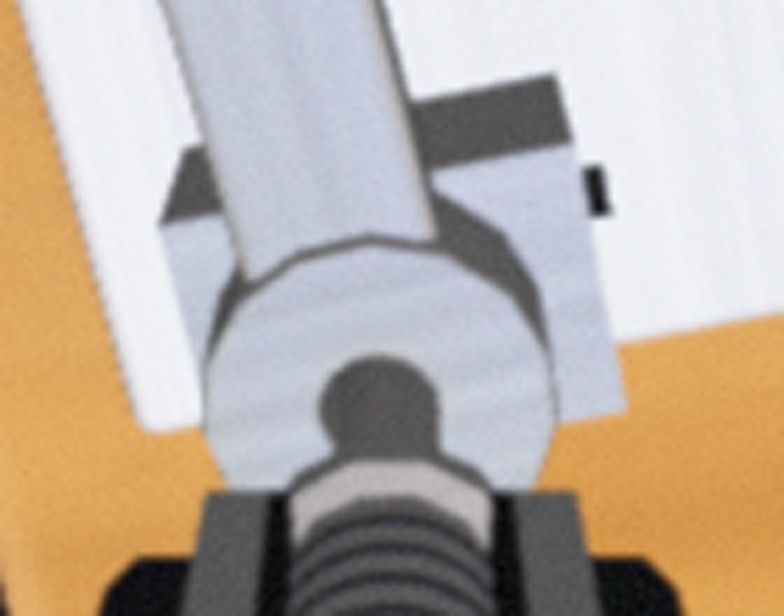

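View pics/p_top.png

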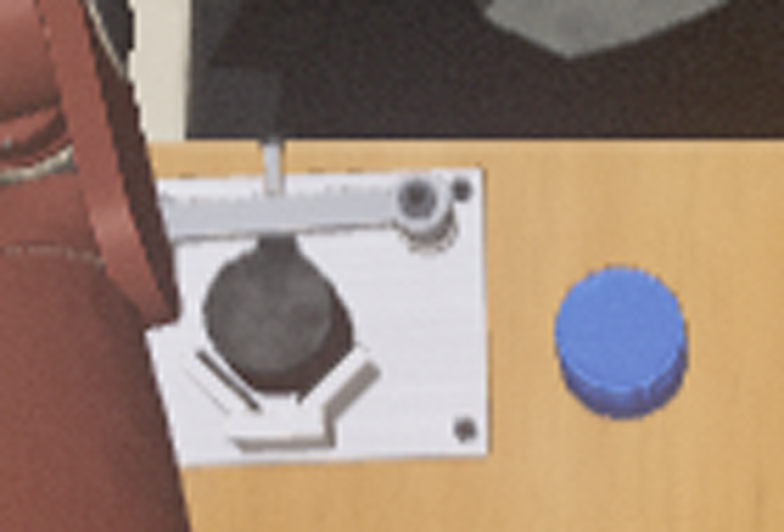

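```bash
python3 - <<'E'
from m import *
meas("pics/p_wrist.png",220,180,5.6,(380,412),(394,315))
o=ctrl.get_obs(); R=Ro.from_rotvec(o["tool_rot"]);
print("nose world",o["tool_pos"]+R.apply([-.0007,0,.226])); st()
E
```

```text
eye [0.4486 0.2202 0.063 ] tool [-0.0011 -0.0014  0.2091]
keep [0.4472 0.2198 0.04  ] tool [-0.0004  0.      0.232 ]
[0, 0, 0.226] [394.  333.7]
[0, 0.004, 0.226] [431.4 333.7]
[0.004, 0, 0.226] [394. 299.]
[0.005, 0, 0.221] [394.  308.4]
[0.011, 0, 0.176] [394.2 453.5]
[0.011, 0, 0.18] [394.2 431.7]
[0.005, 0.005, 0.2] [447.5 394.9]
[0.005, -0.005, 0.2] [340.7 394.8]
nose world [0.4472 0.2201 0.046 ]
t 10.4 pos [0.4462 0.2191 0.272 ] rot [-2.0197  2.4011 -0.0022] F [ 3.186   0.9844 -3.0837] T [ 0.1896 -0.5416  0.0095] op 0.0158
```

Emit:
jog_arm([
  [[0,0,0.3],[0,0,0]],
  [[0,0,0.2],[0,0,0]],
])

```text
t: 10.6
tool_pos: [0.4468, 0.2192, 0.2681]
tool_rot: [-2.018, 2.399, -0.004]
contact_force: [2.2, 0.4, 0.7]
opening: 0.0159
```

Emit:
jog_arm([
  [[0,0,0.15],[0,0,0]],
  [[0,0,0.15],[0,0,0]],
])

```text
t: 10.8
tool_pos: [0.4474, 0.2193, 0.2656]
tool_rot: [-2.018, 2.399, -0.004]
contact_force: [0.3, 0.4, 7.1]
opening: 0.0162
```

```bash
python3 - <<'E'
from h import *
o=st(); R=Ro.from_rotvec(o["tool_rot"]);print("nose world",o["tool_pos"]+R.apply([-.0007,0,.226]))
E
```

```text
t 10.8 pos [0.4474 0.2193 0.2656] rot [-2.0176  2.3989 -0.0045] F [0.2742 0.4183 7.1167] T [-0.0021 -0.087  -0.0486] op 0.0162
nose world [0.4491 0.2205 0.0396]
```

```bash
python3 - <<'E'
from h import *
o=st();plan([0.4468,0.2192,0.2656],down(260.1))
E
```

```text
t 10.8 pos [0.4474 0.2193 0.2656] rot [-2.0176  2.3989 -0.0045] F [0.2742 0.4183 7.1167] T [-0.0021 -0.087  -0.0486] op 0.0162
shift cm [ 0.02  0.06 -0.  ] rot deg [-0.38  0.2   0.03]
```

Emit:
jog_arm([
  [[0,0.12,0],[-0.2,0,0]],
  [[0,0.1,0.03],[0,0,0]],
])

```text
t: 11.0
tool_pos: [0.4457, 0.2195, 0.2655]
tool_rot: [-2.019, 2.4, -0.003]
contact_force: [3.8, -0.7, 0.5]
opening: 0.0157
```

```bash
python3 - <<'E'
from h import *
o=st(); R=Ro.from_rotvec(o["tool_rot"]);print("nose world",o["tool_pos"]+R.apply([-.0007,0,.226]));plan([0.4466,0.2192,0.2656],down(260.1))
E
```

```text
t 11.0 pos [0.4457 0.2195 0.2655] rot [-2.0186  2.4001 -0.0029] F [ 3.7835 -0.6821  0.5087] T [-0.1312 -0.6201 -0.0227] op 0.0157
nose world [0.4471 0.2207 0.0395]
shift cm [ 0.02 -0.09 -0.01] rot deg [-0.28  0.17  0.03]
```

Emit:
jog_arm([
  [[0,0.05,0.15],[0,0,0]],
  [[0,0.05,0.1],[0,0,0]],
])

```text
t: 11.2
tool_pos: [0.4448, 0.2197, 0.2631]
tool_rot: [-2.018, 2.4, -0.003]
contact_force: [3.1, 0.4, 0.6]
opening: 0.0163
```

```bash
python3 - <<'E'
from h import *
o=st(); R=Ro.from_rotvec(o["tool_rot"]);print("nose world",o["tool_pos"]+R.apply([-.0007,0,.226]));plan([0.4466,0.2192,0.2656],down(260.1))
E
```

```text
t 11.2 pos [0.4448 0.2197 0.2631] rot [-2.0178  2.3996 -0.0035] F [3.0855 0.4293 0.6261] T [ 0.0297 -0.6186  0.0024] op 0.0163
nose world [0.4464 0.221  0.0371]
shift cm [ 0.02 -0.18 -0.25] rot deg [-0.33  0.2   0.02]
```

Emit:
jog_arm([
  [[0,0.0,0.2],[0,0,0]],
  [[0,0.0,0.2],[0,0,0]],
])

```text
t: 11.4
tool_pos: [0.4448, 0.2198, 0.2589]
tool_rot: [-2.018, 2.399, -0.004]
contact_force: [3.4, 0.5, 1.0]
opening: 0.016
```

```bash
python3 - <<'E'
from h import *
o=st(); R=Ro.from_rotvec(o["tool_rot"]);print("nose world",o["tool_pos"]+R.apply([-.0007,0,.226]));plan([0.4466,0.2192,0.2656],down(260.1))
E
```

```text
t 11.4 pos [0.4448 0.2198 0.2589] rot [-2.0178  2.3992 -0.0037] F [3.3722 0.5373 0.994 ] T [-0.0115 -0.6016 -0.0543] op 0.016
nose world [0.4464 0.221  0.0329]
shift cm [ 0.02 -0.19 -0.67] rot deg [-0.35  0.21  0.03]
```

Emit:
jog_arm([
  [[-0.04,-0.06,0.2],[-0.15,0.1,0]],
  [[-0.04,-0.06,0.2],[-0.15,0.1,0]],
])

```text
t: 11.6
tool_pos: [0.4461, 0.2204, 0.2545]
tool_rot: [2.022, -2.404, 0.001]
contact_force: [3.1, 0.1, 0.5]
opening: 0.0161
```

```bash
python3 - <<'E'
from h import *
o=st(); R=Ro.from_rotvec(o["tool_rot"]);print("nose world",o["tool_pos"]+R.apply([-.0007,0,.226]));plan([0.4466,0.2192,0.2656],down(260.1))
E
```

```text
t 11.6 pos [0.4461 0.2204 0.2545] rot [ 2.022  -2.4044  0.0005] F [3.0793 0.0692 0.4966] T [ 0.0301 -0.6063 -0.0012] op 0.0161
nose world [0.4463 0.221  0.0285]
shift cm [ 0.11 -0.07 -1.11] rot deg [-0.01 -0.01  0.03]
```

Vertical, and sliding in freely (12 mm deep). Continue home.

Emit:
jog_arm([
  [[0,0,0.3],[0,0,0]],
  [[0,0,0.3],[0,0,0]],
])

```text
t: 11.8
tool_pos: [0.4463, 0.2204, 0.248]
tool_rot: [2.022, -2.404, 0.0]
contact_force: [2.0, -0.8, 0.6]
opening: 0.0159
```

Emit:
jog_arm([
  [[0,0,0.25],[0,0,0]],
  [[0,0,0.15],[0,0,0]],
])

```text
t: 12.0
tool_pos: [0.4462, 0.2204, 0.2432]
tool_rot: [2.021, -2.404, 0.0]
contact_force: [3.8, -0.1, 0.1]
opening: 0.0162
```

```bash
python3 - <<'E'
from h import *
o=st(); R=Ro.from_rotvec(o["tool_rot"]);print("nose world",o["tool_pos"]+R.apply([-.0007,0,.226]));plan([0.4466,0.2192,0.2656],down(260.1))
E
```

```text
t 12.0 pos [0.4462 0.2204 0.2432] rot [ 2.0215 -2.4039  0.    ] F [ 3.8271 -0.1058  0.1458] T [ 0.014  -0.542   0.0323] op 0.0162
nose world [0.4462 0.221  0.0172]
shift cm [ 0.11 -0.06 -2.24] rot deg [ 0.03 -0.03  0.02]
```

Now seek the collar stop gently.

Emit:
jog_arm([
  [[0,0,0.1],[0,0,0]],
  [[0,0,0.05],[0,0,0]],
])

```text
t: 12.2
tool_pos: [0.4469, 0.2205, 0.243]
tool_rot: [-2.022, 2.404, -0.002]
contact_force: [1.7, -0.8, 3.8]
opening: 0.0156
```

```bash
python3 - <<'E'
from h import *
st(); snap("wrist","pics/q_wrist.png",(220,180,360,290),5.6)
E
```

```text
t 12.2 pos [0.4469 0.2205 0.243 ] rot [-2.0216  2.4039 -0.0017] F [ 1.7459 -0.7637  3.8063] T [-0.0871 -0.4073  0.0249] op 0.0156
```

View pics/q_wrist.png

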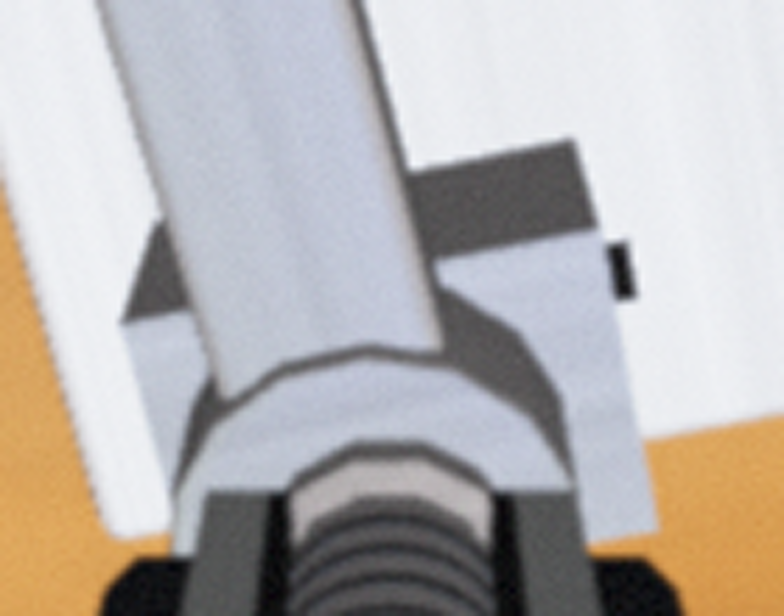

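Emit:
jog_arm([
  [[0,0,0.08],[0,0,0]],
  [[0,0,0.04],[0,0,0]],
])

```text
t: 12.45
tool_pos: [0.4474, 0.2206, 0.243]
tool_rot: [-2.021, 2.403, -0.003]
contact_force: [1.4, -1.9, 4.4]
opening: 0.0162
```

Emit:
jog_arm([
  [[0,0,0],[0,0,0]],
  [[0,0,0],[0,0,0]],
  [[0,0,0],[0,0,0]],
  [[0,0,0],[0,0,0]],
], fingers=-0.2)

```text
t: 12.85
tool_pos: [0.4445, 0.2202, 0.2392]
tool_rot: [2.017, -2.398, -0.006]
contact_force: [-0.4, 0.1, -0.8]
opening: 0.0337
```

```bash
python3 - <<'E'
from h import *
st(); snap("wrist","pics/r_wrist.png",(180,180,400,345),3.6)
E
```

```text
t 12.85 pos [0.4445 0.2202 0.2392] rot [ 2.0168 -2.3983 -0.0063] F [-0.3811  0.1071 -0.8365] T [ 0.0126 -0.0231 -0.0245] op 0.0337
```

View pics/r_wrist.png

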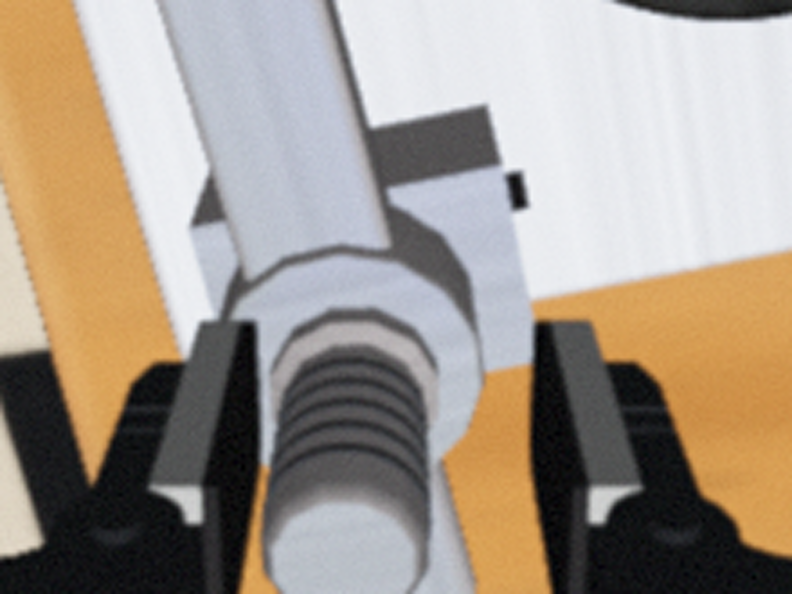

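Emit:
jog_arm([
  [[0,-0.4,-0.2],[-0.4,0.3,0]],
  [[0,0,-0.5],[0,0,0]],
  [[0,0,-1.5],[0,0,0]],
  [[0,0,-2.5],[0,0,0]],
  [[0,0,-3],[0,0,0]],
  [[0,0,-3],[0,0,0]],
  [[0,0,-3],[0,0,0]],
  [[0,0,0],[0,0,0]],
], fingers=0.1)

```text
t: 13.7
tool_pos: [0.4512, 0.2201, 0.3819]
tool_rot: [2.008, -2.389, -0.013]
contact_force: [-0.2, 0.8, 1.0]
opening: 0.0472
```

```bash
python3 - <<'E'
from h import *
o=st(); snap("wrist","pics/s_wrist.png")
snap("top","pics/s_top.png",(155,130,295,225),5.6); snap("scene","pics/s_scene.png",(130,200,290,320),4.5)
print(o["q"]); plan([0.36,0.12,0.40],down(260))
E
```

```text
t 13.7 pos [0.4512 0.2201 0.3819] rot [ 2.008  -2.3889 -0.0126] F [-0.2166  0.7552  0.9883] T [ 0.0168 -0.0365  0.0303] op 0.0472
[ 0.3056 -0.2268  1.9133 -0.0005  1.4774 -2.6631]
shift cm [11.4   7.2  -2.07] rot deg [ 1.64 -0.89  0.1 ]
```

View pics/s_wrist.png

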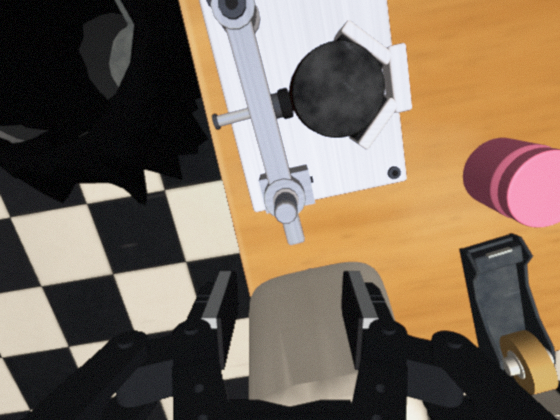

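View pics/s_scene.png

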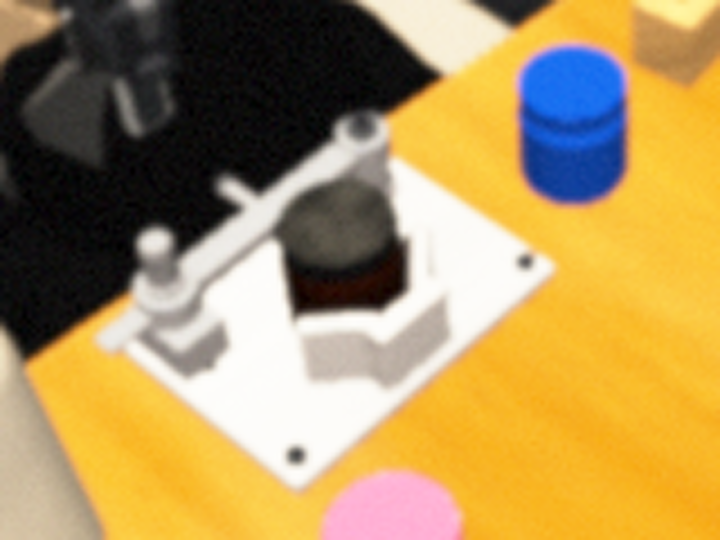

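```bash
python3 - <<'E'
from h import *
ci=np.load("pics/s_wrist.png.npy",allow_pickle=True).item()
for z in (.097,.099,.102,.063): print(z,proj("wrist",[0.4463,.2208,z],ci))
sc=np.load("pics/s_scene.png.npy",allow_pickle=True).item()
for z in (.063,.067,.099): print(z,cr(0,0,1,(0,0)) and (proj("scene",[0.4463,.2208,z],sc)-[130,200])*4.5)
im=cv2.imread("pics/s_wrist.png"); cv2.imwrite("pics/u.png",cv2.resize(im[150:260,220:360],None,fx=5.6,fy=5.6,interpolation=cv2.INTER_CUBIC))
print((proj("wrist",[0.4463,.2208,.099],ci)-[220,150])*5.6); st()
E
```

```text
0.097 [288.87368923 211.83883253]
0.099 [288.92041287 212.67495985]
0.102 [288.99175426 213.95162602]
0.063 [288.16930369 199.23373452]
0.063 [169.34835037 289.92568372]
0.067 [168.11186857 285.10807689]
0.099 [157.96779794 245.584532  ]
[385.95431206 350.97977513]
t 13.85 pos [0.4498 0.2197 0.3755] rot [ 2.0019 -2.3816 -0.0187] F [-0.2956 -0.1089 -0.528 ] T [-0.0041 -0.0417 -0.0462] op 0.0468
```

View pics/u.png

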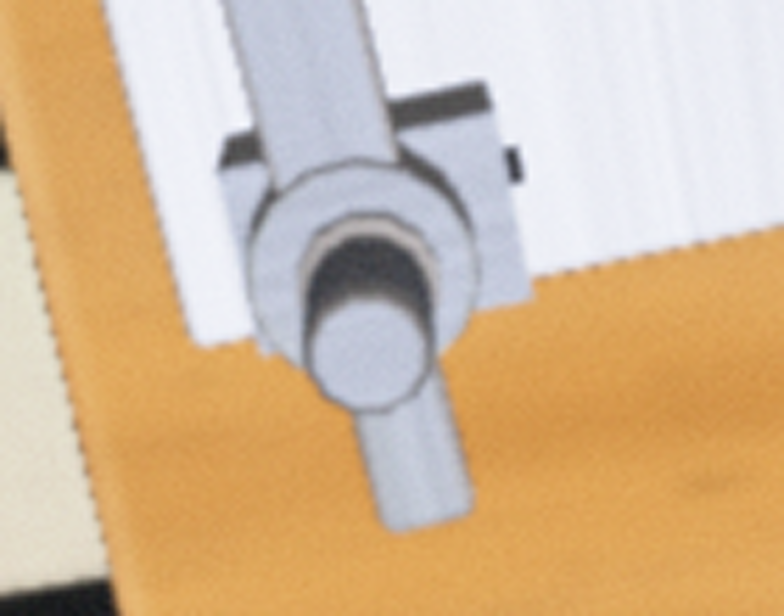

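Emit:
jog_arm([
  [[0,0,-2],[0,0,0]],
  [[0,0,-1],[0,0,0]],
  [[0,0,0],[0,0,0]],
  [[0,0,0],[0,0,0]],
  [[0,0,0],[0,0,0]],
])

```text
t: 14.35
tool_pos: [0.4494, 0.2195, 0.3976]
tool_rot: [1.993, -2.372, -0.027]
contact_force: [-0.2, 0.2, -0.3]
opening: 0.0472
```

```bash
python3 - <<'E'
from h import *
st(); snap("top","pics/v_top.png",(155,130,435,340),2.8); o=st(); print(np.abs(o["dq"]).max())
E
```

```text
t 14.35 pos [0.4494 0.2195 0.3976] rot [ 1.9932 -2.3716 -0.0271] F [-0.1591  0.1829 -0.2503] T [ 0.0061 -0.0053 -0.0325] op 0.0472
t 14.4 pos [0.4493 0.2194 0.3974] rot [ 1.9929 -2.3713 -0.0274] F [-0.2185 -0.3394 -0.1611] T [ 0.0029 -0.0471  0.0259] op 0.0469
0.0016099558210740826
```

View pics/v_top.png

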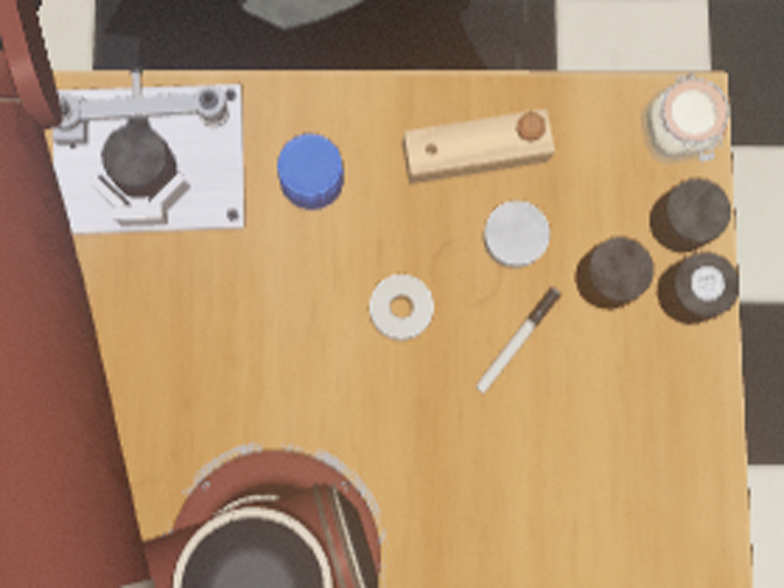

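Arm shut and pinned (crop 67,120), jar in its vee (137,157), pin hole in the block empty (431,149), awl, tin and jars unmoved. Robot at rest and clear.

```bash
python3 - <<'E'
from station import ctrl
print(ctrl.finish_job())
E
```

```text
the job is handed in; nothing more can be done
None
```

The clamp is locked on the amber jar: the pin is through the swing arm's eye and fully home in the keeper, and I handed the job in at about 14.4 s.

- **What I did:** I drew the pin from the block, put its nose into the eye and swung the arm in until the pad pushed back with about 3 N. I took the hole's place from the camera first: about 8 mm from the slot middle, toward the jar. The first touch met the keeper's top at about 7 N. I slid the pin about 2 mm sideways, it dropped into the hole, and I pushed it down until the collar stopped it at about 4 N. Then I let go and raised the gripper clear.
- **Force:** the highest vertical force I read was about 7 N, below the 20 N limit. I only read forces at the end of each move, so a brief peak in between would not show.
- **Last checks:**
  - The nose was at about 17 mm when the collar stopped the pin, as expected for fully home.
  - In the pictures the collar sits on the eye, the arm stays shut and the jar stands in its vee.
  - The awl, tin, bystander jars and blue jar look unmoved; the robot was clear and still.
- **Disagreements:**
  - The top and wrist cameras differed by 2–4 mm on positions, so I used the wrist camera for the fits.
  - Opening the fingers let the tool drop about 4 mm and shift 3 mm sideways; the pictures show no effect on the pin or arm.

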